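# Load the wash basket and latch its lid

### The job

Get the wash basket ready for the parts washer: set the aluminium servo piston with the red seal down in the wire basket (do not drop it), swing the blue-handled lid shut, then swing the red-sleeved wire hook up over the front of the lid and press it past its spring clips until it is fully home. The drip rail hangs right over the hook and leaves room only for coming in at a slant: do not knock it, and leave everything else on the bench where it is.

Things in the scene. Friction and masses are not known exactly. Their poses are not given: they have to be found in the camera images.
- piston: the servo piston to load: turned aluminium, about 0.11 kg, standing upright on its flange on the bench; flange 50 mm diameter and 12 mm high with a red seal round it, above it a plain stem 18 mm in diameter up to 42 mm above the underside. Origin at the centre of the underside, z along the stem; round, so yaw means nothing
- basket: open wire basket, fixed in a 260 x 330 mm grey drain tray (rim 16 mm high) on the bench; outside 160 mm (x) by 220 mm (y), walls 3 mm, rim 61 mm above the origin. Origin at the centre of its underside, 4 mm above the bench; x points from its front (the side with the hook, nearest the robot) to its back (lid hinge), y to its left, z up. Its yaw is the yaw of lid, hook, tray and rail too
- basket_floor (a point): centre of the basket's inner floor, 8 mm above the basket's origin
- lid (a joint): angle of the wire lid in rad: 0 shut, lying on the rim, grows as its front edge swings up and back; at the start about 1.05 to 1.3. Stiff hinge (0.3 N m of friction), it stays where it is left. The lid is 160 mm deep (from hinge to front edge), 220 mm wide, 4 mm thick, 0.25 kg
- lid_hinge (a point): middle of the lid's hinge line, at the back rim: 80 mm behind the basket's origin and 61 mm above it; the line runs along the basket's y
- lid_handle (a point): middle of the lid's blue handle bar, 12 mm in diameter, parallel to the basket's y, free for 64 mm between its two legs, its centre line 34 mm clear of the lid's top face. In the shut lid it lies 60 mm in front of the hinge and 38 mm above it; it turns with the lid
- hook (a joint): angle of the wire hook (a U-shaped bail) in rad: 0 fully home in the spring clips, on a hard stop; grows as it swings up, forward and down, away from the lid; at the start about 1.1 to 1.45, at most 1.85. Light friction (0.03 N m): it stays about where it is left
- hook_bar (a point): middle of the hook's cross bar, parallel to the basket's y: red sleeve 10 mm in diameter, 42 mm long; beyond it the bar goes on, 7 mm thick, to 42 mm either side. Home, it lies 35 mm behind and 33 mm above the hook's pivot line, 9 mm above the lid's top face
- hook_hinge (a point): middle of the hook's pivot line, parallel to the basket's y: 90 mm in front of the basket's origin, 41 mm above it. Two sprung brass clips on the lid, 27 to 40 mm either side of the middle, stand 14 mm above the bar's home; they stop the bar at about 0.2 rad; 7 to 12 N along its path (43 degrees below level, to the back) snaps it past them at 0.1, then push it lightly on to its stop
- drip_rail: steel drip rail over the basket: a level bar 12 mm thick along the basket's y on two posts 142 mm to either side of the middle, with clutch rings hanging outside the posts (out to 0.2 m either side, down to 170 mm above the bench). Origin at the tray's underside at its centre, on the bench
- rail_mid (a point): middle of the drip rail's bar: 60 mm in front of the basket's origin in the basket's x, 285 mm above the bench, nearly straight above the hook's home place
- grease_tub: bystander: white plastic tub, 80 mm across, 65 mm high, origin under its centre
- bearing: bystander: steel bearing ring lying flat, 62 mm across, 18 mm high, origin under its centre
- mallet: bystander: orange dead-blow mallet lying on the bench to the left
- wrench: bystander: steel wrench lying on the bench to the left
- solvent_can: bystander: blue can, 66 mm across, 170 mm high, origin under its centre
- oil_bottle: bystander: white bottle with a red cap, 60 mm across, 160 mm high, origin under its centre
- screwdriver: bystander: screwdriver with a red handle lying on the bench to the right
There are look-alikes about, which are no part of the job. There is more than one size of the piston; the job needs the middle-sized.

How it is judged:
By the outcome, as a careful person would: the job done as asked, in the order asked, and still so for the second after the job is handed in, with the robot touching nothing.
It also fails if it takes over 72 s, if anything falls off the work surface, if the arm or the gripper's body presses on something with over 40 N, if the wrist force passes 120 N, or if a joint passes its speed limit or range.

### The arm

A 6-joint arm with a two-finger parallel gripper is mounted at the origin on the work surface. World frame = base frame: x ahead of the robot, y to its left, z up, the work surface at z = 0. Lengths are in m, angles in rad, forces in N, time in s.
With the tool pointing down it reaches from about 0.35 to 0.975 m from the base axis. Payload 7.1 kg.
Tool frame: the origin (TCP) lies midway between the tips of the shut fingers; the grasp point (between the pads) lies bot.grip_depth behind it (bot.grip_depth is the distance from the TCP to the grasp point, in m); z points along the fingers, y is the line along which they close (so a half turn about z gives the same grasp; the last joint's range is limited). The gripper opens to 88 mm and grips with 3 to 60 N. Pads are 20 mm wide; open, the fingers measure 115 mm over their backs; the gripper's body (75 mm by 178 mm) begins 61 mm behind the grasp point.
Start: joints at [1.232, 0.423, 1.63, -0, 1.089, -0.019], TCP at [0.196, 0.593, 0.223] pointing down, gripper open.
Joint ranges: [-3, 3], [-0.9, 2.11], [0.09, 2.58], [-1.31, 4.45], [0.11, 2.69], [-2.54, 2.54]. Speed limits (rad/s): [2.39, 2.39, 3.01, 3.14, 3.14, 3.14].

### API

Orientations are given as a unit quaternion [w, x, y, z].
In Python, from station import bot gives the robot as it stands. The module is installed in compiled form; this text tells all that it offers.
- The arm moves only by the shell command python3 -m creep 'ROWS' [FORCE]. ROWS is JSON, a list of rows, each an object of numbers: "rx", "ry", "rz": the turn, a rotation vector about the tool's x, y, z as a fraction of full scale; "x", "y", "z": the shift along the tool's x, y, z as a fraction of full scale; "fingers": the finger opening in mm, from 0 to 87.8. In form: [{"rx": .., "ry": .., "rz": .., "x": .., "y": .., "z": .., "fingers": ..}, ...]. A call has exactly 5 rows; each row shifts and turns the commanded pose from where the row before left it, along the tool's axes as they then stand; what a row does not reach is not made up. Full scale, the value 1, is 0.6 m for a shift and pi rad for a turn. A row lasts 1/8 s, in which the tool goes at most 62.5 mm and 10.7 degrees, less where a joint would pass 70% of its speed; a pose out of reach is approached as far as the arm can. A call with a number of a shift or a turn outside -1 to 1 is refused whole. A call with a gripper value outside its range is refused whole. The fingers move at their own pace and stop on an object; FORCE is the grip in N (left out, the last holds). Time passes only in rows, so rows that do not move let the fingers close, or fill a call up. It gives the time, the measured TCP pose, the force, the opening and the grip force at its end, in the units of the state.
- bot.read_state(): the state, without advancing time (a new reading comes with each control period).
- bot.read_camera(name): name is "side" or "top" or "wrist"; returns a dict with "img" (420x560x3 uint8, red, green, blue), "K" (3x3 intrinsics, pixels), "camera_from_world" (4x4, takes a point from world to camera coordinates). Camera axes: x right, y down, z forward; pixel columns grow to the right and rows downward; lengths in m; the calibration is good to about 2 mm. A picture is of the moment at which its call begins. There is no depth.
- bot.hand_in(): hands the job in; it is judged then, once.
The state is a dict: "time_s": time; "qpos": joint angles; "dq": joint speeds; "tau": joint torques, N m; "position": TCP position; "tcp_rot": TCP orientation; "wrist_force": force on the tool from outside, world axes, zero at the start; "torque": the same for the moment, N m; "opening": finger opening in m; "grip_force": force on a finger pad.
Only numpy, scipy, OpenCV 4.12 (cv2) and the standard library are available. Lean on these libraries where they do the work, as an engineer would, in place of code of your own. Each camera call takes 0.05 s, during which the arm holds its last target. There are 200 camera calls.

## Working session

There is one attempt and no reset: what is moved stays moved. The work goes in short steps, Python scripts to look and compute and a shell command to move; the robot and the scene stay as the last step left them, time stands still between calls to the robot, and variables do not carry over. Pictures are saved under pics/ and viewed, at most 10 in all, crops included, and the job is handed in when it is done.

```bash
mkdir -p pics
cat > h.py <<'E'
import numpy as np, cv2
from scipy.spatial.transform import Rotation as R
from station import bot
def cam(n,save=None):
    c=bot.read_camera(n)
    if save: cv2.imwrite('pics/'+save,c['img'][:,:,::-1])
    return c
def ray(c,u,v):
    T=c['camera_from_world'];Rm=T[:3,:3];o=-Rm.T@T[:3,3]
    d=Rm.T@np.linalg.inv(c['K'])@np.array([u,v,1.]);return o,d/np.linalg.norm(d)
def onz(c,u,v,z):
    o,d=ray(c,u,v);return o+d*(z-o[2])/d[2]
def proj(c,p):
    T=c['camera_from_world'];q=c['K']@(T[:3,:3]@np.asarray(p)+T[:3,3]);return q[:2]/q[2]
def tri(*rs):
    A=sum(np.eye(3)-np.outer(d,d) for o,d in rs);b=sum((np.eye(3)-np.outer(d,d))@o for o,d in rs)
    return np.linalg.solve(A,b)
E
python3 - <<'E'
from h import *
a=cam('top','top0.png');b=cam('side','side0.png')
import pickle;pickle.dump((a,b),open('v0.pkl','wb'))
s=bot.read_state();print(s,bot.grip_depth)
for c in(a,b):print(ray(c,280,210),c['K'][0,0])
E
```

```text
{'time_s': 0.1, 'qpos': array([ 1.23200425e+00,  4.23742125e-01,  1.63061309e+00, -1.14744553e-05,
        1.08861278e+00, -1.89950487e-02]), 'dq': array([-0.00083391, -0.00231806, -0.00261587, -0.00088604, -0.00084268,
        0.00026404]), 'tau': array([ 5.19615460e-04, -5.45616353e+01, -2.74325609e+01,  6.44970476e-02,
        1.88517506e-02, -4.89409149e-05]), 'position': array([0.19629037, 0.59284063, 0.22199355]), 'tcp_rot': array([-1.17364388e-04,  1.59215351e-01,  9.87243637e-01, -6.77599420e-04]), 'wrist_force': array([-0.62118239,  0.03426712,  0.29901022]), 'torque': array([-0.06387144, -0.02803225,  0.03700826]), 'grip_force': 0.0, 'opening': 0.08786482697208645} 0.0187
(array([0.39782637, 0.01572221, 1.40159089]), array([ 0.06795241,  0.02067276, -0.99747436])) 423.9071669271145
(array([-0.05823266, -0.82591726,  1.00999052]), array([ 0.41354084,  0.65573263, -0.63166343])) 397.7933732804042
```

View pics/top0.png

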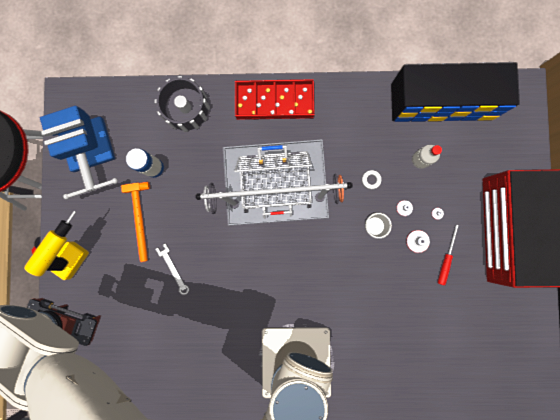

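View pics/side0.png

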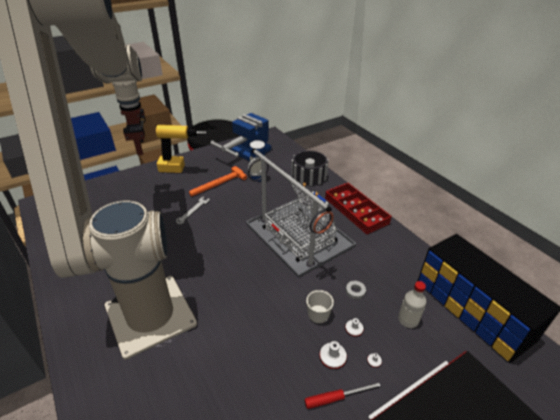

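The top view shows the tray with corners near (223,147), (323,141), (329,217) and (229,224). The blue handle is at (272,149), the red sleeve at (277,212), and the rail runs from (200,197) to (350,185). The pistons are at (404,208), (438,213) and (419,241). The side view shows the same layout, with pistons at (354,326), (374,359) and (334,352).

Run:
```python
from h import *
import pickle
a,b=pickle.load(open('v0.pkl','rb'))
def blobs(c,m,roi,mn=6):
    x0,y0,x1,y1=roi;k=np.zeros(m.shape,np.uint8);k[y0:y1,x0:x1]=m[y0:y1,x0:x1]
    n,l,s,ce=cv2.connectedComponentsWithStats(k)
    return [(s[i].tolist(),ce[i].round(1).tolist()) for i in range(1,n) if s[i][4]>=mn]
for nm,c,rp,rb in(('top',a,(390,195,450,260),(225,140,325,222)),('side',b,(310,310,395,375),(245,180,350,265))):
    h=cv2.cvtColor(c['img'],cv2.COLOR_RGB2HSV);H,S,V=cv2.split(h)
    red=((H<8)|(H>172))&(S>120)&(V>60);blue=(H>100)&(H<125)&(S>120)&(V>60)
    print(nm,'pist bright');[print('  ',x) for x in blobs(c,((V>120)),rp,15)]
    print(' red',blobs(c,red,rp,4));print(' hook red',blobs(c,red,rb));print(' blue',blobs(c,blue,rb))
for z in(0,):
  for p in((404,208),(438,213),(419,241)):print(onz(a,*p,.02))
# tray
h=cv2.cvtColor(a['img'],cv2.COLOR_RGB2HSV)
for v in (150,160,180,215,220):print(v,h[v,215:235].tolist()[::3])
def up(c,roi,s,f):
    x0,y0,x1,y1=roi;return cv2.resize(c['img'][y0:y1,x0:x1,::-1],None,fx=s,fy=s,interpolation=cv2.INTER_CUBIC)
cv2.imwrite('pics/cr.png',np.vstack([up(a,(190,130,457,255),3,0)[:,:800],up(b,(240,180,440,250),4,0)[:220,:800]])[:600] if 0 else up(a,(190,130,456,256),3,0))
cv2.imwrite('pics/cr2.png',up(b,(235,130,395,250),5,0))
```

```text
top pist bright
   ([396, 200, 17, 17, 227], [404.2, 207.7])
   ([431, 207, 13, 13, 129], [437.3, 213.2])
   ([390, 219, 2, 13, 22], [390.4, 225.0])
   ([406, 230, 24, 23, 424], [417.9, 241.0])
   ([445, 249, 5, 11, 34], [447.4, 255.7])
 red [([444, 254, 6, 6, 31], [446.7, 256.7])]
 hook red [([271, 211, 13, 4, 37], [276.8, 212.5])]
 blue [([262, 145, 21, 5, 75], [271.8, 147.3])]
side pist bright
   ([312, 310, 17, 3, 41], [320.3, 310.8])
   ([345, 318, 19, 18, 222], [354.1, 326.8])
   ([320, 341, 27, 27, 491], [332.8, 354.5])
   ([367, 353, 15, 14, 151], [374.1, 359.6])
 red [([328, 367, 4, 2, 4], [329.5, 367.5]), ([335, 367, 6, 2, 6], [337.5, 367.7])]
 hook red [([326, 183, 24, 37, 384], [341.0, 197.2]), ([325, 196, 14, 14, 39], [332.1, 202.7]), ([321, 213, 4, 3, 7], [322.4, 213.7]), ([329, 212, 4, 6, 8], [331.0, 214.2]), ([318, 222, 14, 11, 29], [325.1, 227.9]), ([272, 224, 7, 7, 24], [274.8, 227.2])]
 blue [([318, 195, 8, 7, 22], [321.3, 197.8])]
[ 0.49297383 -0.35885687  0.02      ]
[ 0.47521766 -0.46803038  0.02      ]
[ 0.38541885 -0.40371492  0.02      ]
150 [[138, 24, 105], [139, 19, 106], [140, 22, 105], [120, 9, 145], [120, 9, 188], [116, 10, 186], [113, 11, 185]]
160 [[138, 25, 104], [141, 17, 104], [140, 22, 104], [124, 13, 157], [113, 12, 190], [117, 12, 187], [120, 9, 188]]
180 [[138, 24, 106], [138, 24, 105], [140, 22, 105], [135, 21, 120], [120, 11, 136], [113, 12, 190], [116, 11, 191]]
215 [[146, 17, 107], [146, 19, 107], [139, 19, 107], [146, 19, 107], [128, 14, 143], [120, 11, 194], [113, 11, 189]]
220 [[140, 22, 106], [143, 21, 107], [135, 19, 108], [139, 19, 109], [133, 17, 133], [120, 9, 192], [117, 12, 193]]
```

View pics/cr.png

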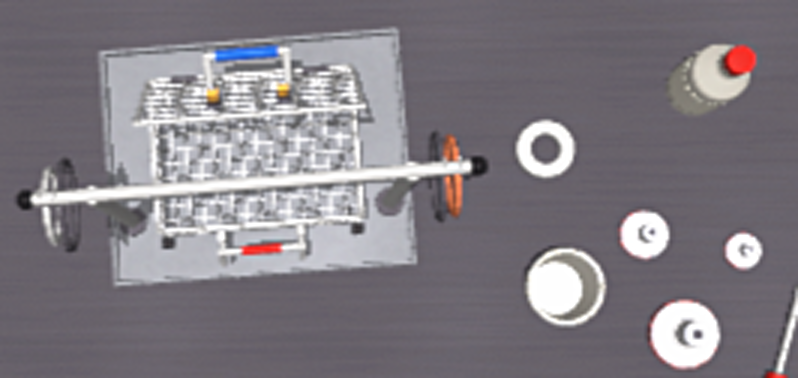

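View pics/cr2.png

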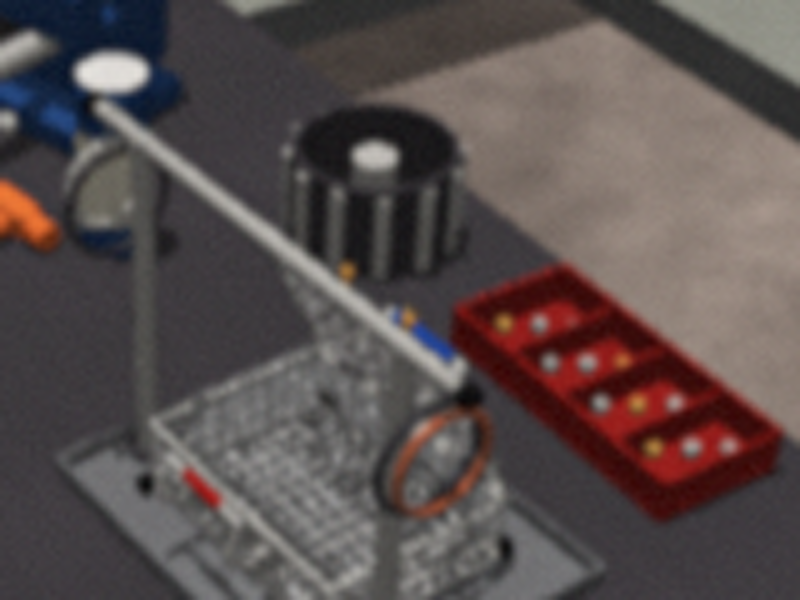

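The crops show the tray corners at full-image pixels (223.7,147), (322.3,139.3), (328.7,218) and (228,225.3). The rail ends are at (198.3,196.7) and (349.7,185.3), and the blue and red bars are clear. The middle piston is at (404,208).

```bash
cat >> h.py <<'E'
def obj():
    d=np.load('frame.npy');B=d[:3];y=d[3]
    Rb=R.from_euler('z',y).as_matrix();return B,y,Rb
def W(p):
    B,y,Rb=obj();return B+Rb@np.asarray(p)
E
python3 - <<'E'
from h import *
import pickle
a,b=pickle.load(open('v0.pkl','rb'))
# tray mask: bluish grey
h=cv2.cvtColor(a['img'],cv2.COLOR_RGB2HSV);H,S,V=cv2.split(h)
m=((S<16)&(V>128)).astype(np.uint8);k=np.zeros_like(m);k[136:230,218:334]=m[136:230,218:334]
k[180:203,:230]=0;k[178:200,322:]=0
k=cv2.morphologyEx(k,cv2.MORPH_OPEN,np.ones((3,3)))
ps=np.argwhere(k)[:,::-1].astype(np.float32)
r=cv2.minAreaRect(cv2.convexHull(ps));box=cv2.boxPoints(r);print('box',box)
for nm,co in(('mask',box),('eye',[(223.7,147),(322.3,139.3),(328.7,218),(228,225.3)])):
    P=np.array([onz(a,*c,.016) for c in co]);print(nm,P.mean(0),[np.linalg.norm(P[i]-P[i-1]).round(4) for i in range(4)],[np.degrees(np.arctan2(*(P[i]-P[i-1])[1::-1])).round(2) for i in range(4)])
e=[onz(a,*p,.285) for p in((198.3,196.7),(349.7,185.3))];d=e[0]-e[1];print('rail',e,np.mean(e,0),np.degrees(np.arctan2(-d[0],d[1])),np.linalg.norm(d))
yaw=np.arctan2(-d[0],d[1])
P=np.array([onz(a,*c,.016) for c in [(223.7,147),(322.3,139.3),(328.7,218),(228,225.3)]]);cn=P.mean(0)
cr=np.mean(e,0)-R.from_euler('z',yaw).apply([-.06,0,0]);print('origin from rail',cr)
c=(cn+0*cr);B=np.array([c[0],c[1],.004]);np.save('frame.npy',np.r_[B,yaw])
Rb=R.from_euler('z',yaw).as_matrix()
for nm,(u,v) in(('handle',(271.8,147.3)),('hook',(276.8,212.5))):
    o,dd=ray(a,u,v);ob=Rb.T@(o-B);db=Rb.T@dd;t=-ob[1]/db[1];
    print(nm,[(z,(ob+db*(z-ob[2])/db[2]).round(4)) for z in(.05,.08,.1,.14)])
    q=ob; hin=np.array([.08,.061]) if nm=='handle' else np.array([-.09,.041]); rad=.0710 if nm=='handle' else .0481
    for z in np.linspace(.03,.16,27):
        p=ob+db*(z-ob[2])/db[2];print(round(z,3),round(np.hypot(p[0]-hin[0],p[2]-hin[1])-rad,4),end=' ')
    print()
for w,z in((a,.012),):print('piston',onz(a,404.2-.0,207.9,.012))
print('side piston top proj check',onz(b,354.1,326.8,.02))
sh=tri(ray(a,276.8,212.5),ray(b,274.8,227.2));print('hook tri',sh,Rb.T@(sh-B))
sh=tri(ray(a,271.8,147.3),ray(b,321.3,197.8));print('handle tri',sh,Rb.T@(sh-B))
E
```

```text
box [[221.5802  146.37459]
 [322.763   138.82365]
 [328.6347  217.50487]
 [227.4519  225.0558 ]]
mask [0.58582923 0.05974909 0.016     ] [np.float64(0.262), np.float64(0.3362), np.float64(0.2611), np.float64(0.332)] [np.float64(4.05), np.float64(-86.63), np.float64(-176.87), np.float64(93.52)]
eye [0.58427106 0.05788272 0.016     ] [np.float64(0.2603), np.float64(0.3277), np.float64(0.2613), np.float64(0.3303)] [np.float64(2.92), np.float64(-86.43), np.float64(-176.49), np.float64(93.4)]
rail [array([0.51224901, 0.25544365, 0.285     ]), array([ 0.53680767, -0.14615974,  0.285     ])] [0.52452834 0.05464196 0.285     ] 3.499366926575489 0.4023535860684108
origin from rail [0.58441647 0.05830421 0.285     ]
handle [(0.05, array([0.1084, 0.0031, 0.05  ])), (0.08, array([0.1018, 0.0023, 0.08  ])), (0.1, array([0.0974, 0.0018, 0.1   ])), (0.14, array([0.0886, 0.0008, 0.14  ]))]
0.03 -0.0258 0.035 -0.03 0.04 -0.0338 0.045 -0.0374 0.05 -0.0405 0.055 -0.043 0.06 -0.0447 0.065 -0.0455 0.07 -0.0453 0.075 -0.0441 0.08 -0.0421 0.085 -0.0393 0.09 -0.036 0.095 -0.0323 0.1 -0.0283 0.105 -0.0241 0.
[... 252 characters left out ...]
057,  0.0011,  0.1   ])), (0.14, array([-1.083e-01,  1.000e-04,  1.400e-01]))]
0.03 -0.0324 0.035 -0.0351 0.04 -0.0362 0.045 -0.0352 0.05 -0.0327 0.055 -0.0291 0.06 -0.025 0.065 -0.0206 0.07 -0.016 0.075 -0.0113 0.08 -0.0065 0.085 -0.0017 0.09 0.0032 0.095 0.0081 0.1 0.013 0.105 0.0179 0.11 0.0228 0.115 0.0278 0.12 0.0327 0.125 0.0377 0.13 0.0426 0.135 0.0476 0.14 0.0526 0.145 0.0576 0.15 0.0625 0.155 0.0675 0.16 0.0725 
piston [ 0.49384355 -0.36168657  0.012     ]
side piston top proj check [ 0.48944485 -0.36513664  0.02      ]
hook tri [0.4777872  0.05364951 0.09398135] [-0.1065437   0.00227419  0.08998135]
handle tri [0.67620534 0.06335036 0.13599804] [ 0.0920966  -0.000154    0.13199804]
```

```bash
cat >> h.py <<'E'
from scipy.linalg import expm,logm
def rot(head,tilt):
    "closing axis y = left of heading; z leans toward heading by tilt (deg) from straight down"
    a,t=np.radians([head,tilt]);h=np.array([np.cos(a),np.sin(a),0]);l=np.array([-np.sin(a),np.cos(a),0])
    z=np.sin(t)*h-np.cos(t)*np.array([0,0,1]);return np.c_[np.cross(l,z),l,z]
def mat(p,Rm):
    T=np.eye(4);T[:3,:3]=Rm;T[:3,3]=p;return T
def now():
    s=bot.read_state();q=s['tcp_rot'];return mat(s['position'],R.from_quat([q[1],q[2],q[3],q[0]]).as_matrix())
def legs(ts,T=None,show=True):
    "ts: list of (TCP pos, head, tilt, nrows): print the identical row of each leg"
    T=now() if T is None else T
    for p,hd,ti,n in ts:
        D=np.real(expm(logm(np.linalg.inv(T)@mat(p,rot(hd,ti)))/n))
        s=(D[:3,3]/.6).round(3);r=(R.from_matrix(D[:3,:3]).as_rotvec()/np.pi).round(3)
        D=mat(s*.6,R.from_rotvec(r*np.pi).as_matrix())
        mid=[]
        for _ in range(n):T=T@D;mid.append(T[:3,3].round(3).tolist())
        print(n,'x',{k:float(v) for k,v in zip(('rx','ry','rz','x','y','z'),np.r_[r,s]) if v},'mm/row',int(600*np.linalg.norm(s)),'deg/row',round(180*np.linalg.norm(r),1),mid[n//2],mid[-1])
    return T
E
python3 - <<'E'
from h import *
P=np.array([.4938,-.3617,0]);hd=-36.2;z=rot(hd,30)[:,2]
G=P+[0,0,.042]; t=G+bot.grip_depth*z
print(t)
legs([((.38,.15,.36),20,0,15),(t+[0,0,.10],hd,30,20)])
E
```

```text
[ 0.50134508 -0.36722216  0.02580532]
15 x {'rz': -0.014, 'x': -0.021, 'y': -0.05, 'z': -0.015} mm/row 33 deg/row 2.5 [0.256, 0.341, 0.294] [0.377, 0.149, 0.357]
20 x {'rx': 0.004, 'ry': -0.008, 'rz': 0.015, 'x': -0.011, 'y': -0.041, 'z': 0.025} mm/row 29 deg/row 3.1 [0.496, -0.116, 0.216] [0.511, -0.364, 0.124]
```

```bash
python3 - <<'E'
from h import *
t=np.array([.5013,-.3672,.0258])
T=legs([((.38,.15,.36),20,0,15),((.37,-.22,.36),-30,15,10)])
legs([(t+[0,0,.10],-36.2,30,10)],T)
E
python3 -m creep '[{"rz":-0.014,"x":-0.021,"y":-0.05,"z":-0.015},{"rz":-0.014,"x":-0.021,"y":-0.05,"z":-0.015},{"rz":-0.014,"x":-0.021,"y":-0.05,"z":-0.015},{"rz":-0.014,"x":-0.021,"y":-0.05,"z":-0.015},{"rz":-0.014,"x":-0.021,"y":-0.05,"z":-0.015}]'
```

```text
15 x {'rz': -0.014, 'x': -0.021, 'y': -0.05, 'z': -0.015} mm/row 33 deg/row 2.5 [0.256, 0.341, 0.294] [0.377, 0.149, 0.357]
10 x {'rx': 0.004, 'ry': -0.008, 'rz': 0.027, 'x': -0.002, 'y': -0.063, 'z': 0.001} mm/row 37 deg/row 5.1 [0.412, -0.073, 0.359] [0.373, -0.218, 0.363]
10 x {'rx': 0.001, 'ry': -0.008, 'rz': 0.004, 'x': -0.014, 'y': -0.009, 'z': 0.049} mm/row 31 deg/row 1.6 [0.445, -0.302, 0.213] [0.5, -0.367, 0.123]$[0]: bad value
```

```bash
python3 -m creep '[{"rx":0,"ry":0,"rz":-0.014,"x":-0.021,"y":-0.05,"z":-0.015,"fingers":60},{"rx":0,"ry":0,"rz":-0.014,"x":-0.021,"y":-0.05,"z":-0.015,"fingers":60},{"rx":0,"ry":0,"rz":-0.014,"x":-0.021,"y":-0.05,"z":-0.015,"fingers":60},{"rx":0,"ry":0,"rz":-0.014,"x":-0.021,"y":-0.05,"z":-0.015,"fingers":60},{"rx":0,"ry":0,"rz":-0.014,"x":-0.021,"y":-0.05,"z":-0.015,"fingers":60}]' 20
```

```text
time_s: 0.72
position: [0.2232, 0.4319, 0.2676]
tcp_rot: [-0.0, 0.049, 0.999, -0.0]
wrist_force: [0.1, -0.8, 0.3]
opening: 0.06
grip_force: 0.0
```

Works. Continue (two more of the same, then the second leg).

```bash
python3 -m creep '[{"rx":0,"ry":0,"rz":-0.014,"x":-0.021,"y":-0.05,"z":-0.015,"fingers":40},{"rx":0,"ry":0,"rz":-0.014,"x":-0.021,"y":-0.05,"z":-0.015,"fingers":40},{"rx":0,"ry":0,"rz":-0.014,"x":-0.021,"y":-0.05,"z":-0.015,"fingers":40},{"rx":0,"ry":0,"rz":-0.014,"x":-0.021,"y":-0.05,"z":-0.015,"fingers":40},{"rx":0,"ry":0,"rz":-0.014,"x":-0.021,"y":-0.05,"z":-0.015,"fingers":40}]' && python3 -m creep '[{"rx":0,"ry":0,"rz":-0.014,"x":-0.021,"y":-0.05,"z":-0.015,"fingers":40},{"rx":0,"ry":0,"rz":-0.014,"x":-0.021,"y":-0.05,"z":-0.015,"fingers":40},{"rx":0,"ry":0,"rz":-0.014,"x":-0.021,"y":-0.05,"z":-0.015,"fingers":40},{"rx":0,"ry":0,"rz":-0.014,"x":-0.021,"y":-0.05,"z":-0.015,"fingers":40},{"rx":0,"ry":0,"rz":-0.014,"x":-0.021,"y":-0.05,"z":-0.015,"fingers":40}]'
python3 - <<'E'
from h import *
t=np.array([.5013,-.3672,.0258])
legs([((.37,-.22,.36),-30,15,10),(t+[0,0,.10],-36.2,30,10)])
print(bot.read_state()['qpos'])
E
```

```text
time_s: 1.35
position: [0.2844, 0.2815, 0.3128]
tcp_rot: [-0.0, -0.061, 0.998, -0.0]
wrist_force: [0.0, -0.6, -1.1]
opening: 0.04
grip_force: 0.0
time_s: 1.98
position: [0.3771, 0.1482, 0.3578]
tcp_rot: [-0.0, -0.17, 0.985, -0.0]
wrist_force: [0.5, 0.5, -0.8]
opening: 0.0401
grip_force: 0.0
10 x {'rx': 0.004, 'ry': -0.008, 'rz': 0.027, 'x': -0.002, 'y': -0.063, 'z': 0.001} mm/row 37 deg/row 5.1 [0.413, -0.073, 0.36] [0.373, -0.219, 0.362]
10 x {'rx': 0.001, 'ry': -0.008, 'rz': 0.004, 'x': -0.014, 'y': -0.009, 'z': 0.048} mm/row 30 deg/row 1.6 [0.445, -0.302, 0.216] [0.499, -0.366, 0.128]
[ 3.45016124e-01 -7.19334582e-02  1.91841555e+00  1.34003434e-05
  1.29533370e+00 -1.56707665e+00]
```

```bash
python3 -m creep '[{"rx":0.004,"ry":-0.008,"rz":0.027,"x":-0.002,"y":-0.063,"z":0.001,"fingers":40},{"rx":0.004,"ry":-0.008,"rz":0.027,"x":-0.002,"y":-0.063,"z":0.001,"fingers":40},{"rx":0.004,"ry":-0.008,"rz":0.027,"x":-0.002,"y":-0.063,"z":0.001,"fingers":40},{"rx":0.004,"ry":-0.008,"rz":0.027,"x":-0.002,"y":-0.063,"z":0.001,"fingers":40},{"rx":0.004,"ry":-0.008,"rz":0.027,"x":-0.002,"y":-0.063,"z":0.001,"fingers":40}]' >/dev/null && python3 -m creep '[{"rx":0.004,"ry":-0.008,"rz":0.027,"x":-0.002,"y":-0.063,"z":0.001,"fingers":40},{"rx":0.004,"ry":-0.008,"rz":0.027,"x":-0.002,"y":-0.063,"z":0.001,"fingers":40},{"rx":0.004,"ry":-0.008,"rz":0.027,"x":-0.002,"y":-0.063,"z":0.001,"fingers":40},{"rx":0.004,"ry":-0.008,"rz":0.027,"x":-0.002,"y":-0.063,"z":0.001,"fingers":40},{"rx":0.004,"ry":-0.008,"rz":0.027,"x":-0.002,"y":-0.063,"z":0.001,"fingers":40}]'
python3 -m creep '[{"rx":0.001,"ry":-0.008,"rz":0.004,"x":-0.014,"y":-0.009,"z":0.048,"fingers":40},{"rx":0.001,"ry":-0.008,"rz":0.004,"x":-0.014,"y":-0.009,"z":0.048,"fingers":40},{"rx":0.001,"ry":-0.008,"rz":0.004,"x":-0.014,"y":-0.009,"z":0.048,"fingers":40},{"rx":0.001,"ry":-0.008,"rz":0.004,"x":-0.014,"y":-0.009,"z":0.048,"fingers":40},{"rx":0.001,"ry":-0.008,"rz":0.004,"x":-0.014,"y":-0.009,"z":0.048,"fingers":40}]'
python3 - <<'E'
from h import *
c=cam('wrist','w1.png')
print(proj(c,[.4938,-.3617,.012]),proj(c,[.4938,-.3617,.042]))
t=np.array([.5013,-.3672,.0258])
legs([(t+[0,0,.10],-36.2,30,5)])
E
```

```text
time_s: 3.22
position: [0.372, -0.2187, 0.3621]
tcp_rot: [0.13, 0.253, 0.958, -0.039]
wrist_force: [0.6, 0.2, -0.3]
opening: 0.0403
grip_force: 0.0
time_s: 3.85
position: [0.4315, -0.2861, 0.2384]
tcp_rot: [0.189, 0.28, 0.939, -0.059]
wrist_force: [0.7, -0.9, -0.5]
opening: 0.0399
grip_force: 0.0
[256.47773631 178.03524969] [255.12809465 191.08895455]
5 x {'rx': 0.001, 'ry': -0.008, 'rz': 0.003, 'x': -0.015, 'y': -0.009, 'z': 0.048} mm/row 30 deg/row 1.5 [0.472, -0.333, 0.168] [0.501, -0.367, 0.125]
```

View pics/w1.png

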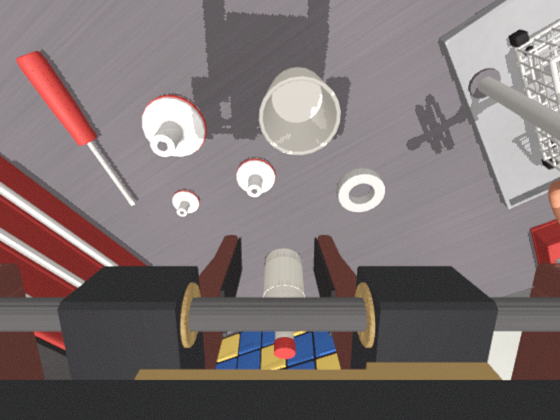

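The wrist view shows the middle piston at (256,176) with its stem top at (255,191), which matches the projection to about 2 px. I'll descend.

```bash
python3 -m creep '[{"rx":0.001,"ry":-0.008,"rz":0.003,"x":-0.015,"y":-0.009,"z":0.048,"fingers":40},{"rx":0.001,"ry":-0.008,"rz":0.003,"x":-0.015,"y":-0.009,"z":0.048,"fingers":40},{"rx":0.001,"ry":-0.008,"rz":0.003,"x":-0.015,"y":-0.009,"z":0.048,"fingers":40},{"rx":0.001,"ry":-0.008,"rz":0.003,"x":-0.015,"y":-0.009,"z":0.048,"fingers":40},{"rx":0.001,"ry":-0.008,"rz":0.003,"x":-0.015,"y":-0.009,"z":0.048,"fingers":40}]'
python3 - <<'E'
from h import *
c=cam('wrist')
print(proj(c,[.4938,-.3617,.012]),proj(c,[.4938,-.3617,.042]))
h=cv2.cvtColor(c['img'],cv2.COLOR_RGB2HSV);u,v=proj(c,[.4938,-.3617,.012]).astype(int)
m=((h[...,2]>125)&(h[...,1]<60)).astype(np.uint8);n,l,s,ce=cv2.connectedComponentsWithStats(m);i=l[v-8,u] ;print(i,s[i],ce[i])
t=np.array([.5013,-.3672,.0258])
legs([(t,-36.2,30,5)])
E
```

```text
time_s: 4.53
position: [0.5014, -0.3667, 0.1288]
tcp_rot: [0.247, 0.299, 0.918, -0.079]
wrist_force: [-0.0, 0.2, -0.5]
opening: 0.0401
grip_force: 0.0
[277.42652837 128.59825771] [277.59659206 150.18860242]
9 [ 245   97   62   64 2867] [275.4269271  126.28705964]
5 x {'x': 0.017, 'z': 0.029} mm/row 20 deg/row 0.0 [0.502, -0.367, 0.066] [0.501, -0.367, 0.026]
```

```bash
python3 -m creep '[{"rx":0,"ry":0,"rz":0,"x":0.017,"y":0,"z":0.029,"fingers":40},{"rx":0,"ry":0,"rz":0,"x":0.017,"y":0,"z":0.029,"fingers":40},{"rx":0,"ry":0,"rz":0,"x":0.017,"y":0,"z":0.029,"fingers":40},{"rx":0,"ry":0,"rz":0,"x":0.017,"y":0,"z":0.029,"fingers":40},{"rx":0,"ry":0,"rz":0,"x":0.017,"y":0,"z":0.029,"fingers":40}]'
python3 -m creep '[{"rx":0,"ry":0,"rz":0,"x":0,"y":0,"z":0,"fingers":10},{"rx":0,"ry":0,"rz":0,"x":0,"y":0,"z":0,"fingers":10},{"rx":0,"ry":0,"rz":0,"x":0,"y":0,"z":0,"fingers":10},{"rx":0,"ry":0,"rz":0,"x":0,"y":0,"z":0,"fingers":10},{"rx":0,"ry":0,"rz":0,"x":0,"y":0,"z":0,"fingers":10}]' 25
python3 - <<'E'
from h import *
# place: grasp pt at basket (-.012,0), .012+.042 world height
B,y,Rb=obj();hd=np.degrees(y);z=rot(hd,30)[:,2];print(B,hd)
T0=now();zr=T0[2,3]-.0  # TCP height now, with piston base on bench
f=W([-.012,0,0]);f[2]=.042
tp=f+bot.grip_depth*z; tp[2]=T0[2,3]+.012; print('place TCP',tp)
pre=tp-.11*z; print('pre',pre)
legs([(T0[:3,3]+[-.03,.02,.25],-33,30,10),((.42,-.12,.3),-15,30,8),(pre+[-.1,0,.03],hd,30,6),(pre,hd,30,5),(tp+[0,0,.01],hd,30,5)])
E
```

```text
time_s: 5.2
position: [0.5098, -0.3768, 0.0587]
tcp_rot: [0.22, 0.299, 0.926, -0.061]
wrist_force: [0.4, -0.1, 0.7]
opening: 0.0402
grip_force: 0.0
time_s: 5.82
position: [0.5097, -0.3773, 0.0585]
tcp_rot: [0.221, 0.299, 0.926, -0.062]
wrist_force: [0.2, -0.1, 0.0]
opening: 0.0102
grip_force: 0.0
[0.58427106 0.05788272 0.004     ] 3.499366926575489
place TCP [0.581626   0.05772097 0.07047748]
pre [0.52672855 0.05436391 0.16574028]
10 x {'ry': -0.002, 'rz': -0.002, 'x': -0.014, 'z': -0.04} mm/row 25 deg/row 0.5 [0.491, -0.366, 0.209] [0.477, -0.356, 0.31]
8 x {'rx': -0.006, 'rz': -0.01, 'x': 0.028, 'y': 0.04, 'z': -0.014} mm/row 30 deg/row 2.1 [0.451, -0.206, 0.303] [0.422, -0.12, 0.299]
6 x {'rx': -0.009, 'rz': -0.015, 'x': 0.019, 'y': 0.048, 'z': 0.022} mm/row 33 deg/row 3.1 [0.431, -0.005, 0.229] [0.426, 0.053, 0.195]
5 x {'x': -0.024, 'y': -0.001, 'z': 0.025} mm/row 20 deg/row 0.0 [0.486, 0.055, 0.177] [0.526, 0.056, 0.166]
5 x {'x': -0.002, 'z': 0.034} mm/row 20 deg/row 0.0 [0.559, 0.057, 0.114] [0.582, 0.059, 0.08]
```

Run:
```python
from h import *
s=bot.read_state();print(s['qpos'].round(3),s['position'],now()[:3,2])
```

```text
[-0.675  0.568  2.011  0.372  0.109 -1.982] [ 0.50967654 -0.37726395  0.05847748] [ 0.37173397 -0.24720945 -0.89481917]
```

```bash
cat > fk.py <<'E'
from h import *
from scipy.optimize import least_squares
def ry(a):return R.from_euler('y',a).as_matrix()
def rz(a):return R.from_euler('z',a).as_matrix()
def fk(q,k):
    h,a0,L1,e,L2,d=k
    M=rz(q[0]);p=np.array([0,0,h])+M@[a0,0,0]
    M=M@ry(q[1]);p=p+M@[0,0,L1];M=M@ry(q[2]);p=p+M@[e,0,L2];w=p;F=M
    M=M@rz(q[3])@ry(q[4]);p=p+M@[0,0,d];return p,M@rz(q[5]),w,F
data=[([1.23200425,.423742125,1.63061309,0,1.08861278,-.019],[.19629,.59284,.22199]),
([.345016,-.0719335,1.9184156,0,1.2953337,-1.567],[.3771,.1482,.3578])]
E
python3 - <<'E'
from fk import *
s=bot.read_state();D=data+[(s['qpos'],s['position'])]
f=lambda k:np.r_[np.concatenate([fk(q,k)[0]-p for q,p in D]),(k[1]*.01),k[3]*.01]
r=least_squares(f,[.2,0,.53,0,.47,.25]);print(r.x,r.fun.round(4))
print(fk(s['qpos'],r.x)[1].round(3));print(now()[:3,:3].round(3))
E
```

```text
[ 0.41209999 -0.02596324  0.58279562  0.11887496  0.52565392  0.37538658] [ 0.0109 -0.005  -0.0037  0.0045 -0.0111  0.0027 -0.0054 -0.0076  0.0009
 -0.0003  0.0012]
[[-0.582 -0.723  0.372]
 [-0.813  0.527 -0.247]
 [-0.017 -0.446 -0.895]]
[[-0.723  0.582  0.372]
 [ 0.527  0.813 -0.247]
 [-0.446  0.017 -0.895]]
```

Run:
```python
from h import *
P=np.array([.4938,-.3617,0]);hd=-36.2;z=rot(hd,15)[:,2]
t=P+[0,0,.037]+bot.grip_depth*z;print(t)
legs([(t+[0,0,.06],hd,15,5),(t,hd,15,5)])
```

```text
[ 0.49770562 -0.36455848  0.01893719]
5 x {'rx': 0.001, 'ry': 0.013, 'x': 0.003, 'y': 0.001, 'z': -0.008} mm/row 5 deg/row 2.3 [0.502, -0.37, 0.069] [0.497, -0.365, 0.077]
5 x {'x': 0.005, 'z': 0.019} mm/row 11 deg/row 0.0 [0.497, -0.365, 0.042] [0.497, -0.365, 0.018]
```

```bash
python3 -m creep '[{"rx":0.001,"ry":0.013,"rz":0,"x":0.003,"y":0.001,"z":-0.008,"fingers":40},{"rx":0.001,"ry":0.013,"rz":0,"x":0.003,"y":0.001,"z":-0.008,"fingers":40},{"rx":0.001,"ry":0.013,"rz":0,"x":0.003,"y":0.001,"z":-0.008,"fingers":40},{"rx":0.001,"ry":0.013,"rz":0,"x":0.003,"y":0.001,"z":-0.008,"fingers":40},{"rx":0.001,"ry":0.013,"rz":0,"x":0.003,"y":0.001,"z":-0.008,"fingers":40}]'
python3 - <<'E'
from h import *
s=bot.read_state();print(s['qpos'].tolist(),s['position'].tolist())
P=np.array([.4938,-.3617,0]);hd=-36.2;z=rot(hd,15)[:,2]
t=P+[0,0,.037]+bot.grip_depth*z;print(t,np.degrees(np.arccos(-now()[2,2])))
legs([(t+[0,0,.06],hd,15,5),(t,hd,15,5)])
E
```

```text
time_s: 6.45
position: [0.4971, -0.3649, 0.0774]
tcp_rot: [0.122, 0.306, 0.943, -0.038]
wrist_force: [-0.3, 0.3, -0.0]
opening: 0.0401
grip_force: 0.0
[-0.6574329632522558, 0.5311406124758198, 1.9114129205671408, 0.022934368985532517, 0.44268787649221475, -1.6206992600010235] [0.49709720591930734, -0.36488264515161367, 0.07737692153967324]
[ 0.49770562 -0.36455848  0.01893719] 14.70421620911755
5 x {} mm/row 0 deg/row 0.0 [0.497, -0.365, 0.077] [0.497, -0.365, 0.077]
5 x {'x': 0.005, 'z': 0.019} mm/row 11 deg/row 0.0 [0.497, -0.365, 0.042] [0.497, -0.365, 0.018]
```

```bash
python3 -m creep '[{"rx":0,"ry":0,"rz":0,"x":0.005,"y":0,"z":0.019,"fingers":40},{"rx":0,"ry":0,"rz":0,"x":0.005,"y":0,"z":0.019,"fingers":40},{"rx":0,"ry":0,"rz":0,"x":0.005,"y":0,"z":0.019,"fingers":40},{"rx":0,"ry":0,"rz":0,"x":0.005,"y":0,"z":0.019,"fingers":40},{"rx":0,"ry":0,"rz":0,"x":0.005,"y":0,"z":0.019,"fingers":40}]'
python3 -m creep '[{"rx":0,"ry":0,"rz":0,"x":0,"y":0,"z":0,"fingers":10},{"rx":0,"ry":0,"rz":0,"x":0,"y":0,"z":0,"fingers":10},{"rx":0,"ry":0,"rz":0,"x":0,"y":0,"z":0,"fingers":10},{"rx":0,"ry":0,"rz":0,"x":0,"y":0,"z":0,"fingers":10},{"rx":0,"ry":0,"rz":0,"x":0,"y":0,"z":0,"fingers":10}]' 25
cat >> fk.py <<'E'
def fk(q,k):
    h,a0,L1,e,L2,d,o=k
    M=rz(q[0]);p=np.array([0,0,h])+M@[a0,o,0]
    M=M@ry(q[1]);p=p+M@[0,0,L1];M=M@ry(q[2]);p=p+M@[e,0,L2];w=p;F=M
    M=M@rz(q[3])@ry(q[4]);p=p+M@[0,0,d];return p,M@rz(q[5]+np.pi/2),w,F
data+=[([-.675,.568,2.011,.372,.109,-1.982],[.50967654,-.37726395,.05847748]),
([-0.6574329632522558, 0.5311406124758198, 1.9114129205671408, 0.022934368985532517, 0.44268787649221475, -1.6206992600010235],[0.49709720591930734, -0.36488264515161367, 0.07737692153967324])]
def fit():
    f=lambda k:np.r_[np.concatenate([fk(q,k)[0]-p for q,p in data]),k[1]*.01,k[3]*.01]
    r=least_squares(f,[.2,0,.53,0,.47,.25,0]);return r.x,r.fun
E
python3 - <<'E'
from fk import *
s=bot.read_state();data.append((s['qpos'],s['position']));print(s['qpos'].tolist(),s['position'].tolist())
k,e=fit();print(k.round(4),e.round(4))
S=np.array([.60,-.36]);T=now()
off=T[:3,3]-[.4938,-.3617,0];print(off)
# place at S with heading -31, tilt 15 kept
dpsi=np.radians(36.2-31);t=np.r_[S,0]+R.from_euler('z',dpsi).apply(off);t[2]=T[2,3]
tl=np.degrees(np.arccos(-T[2,2]))
legs([(T[:3,3]+[0,0,.03],-36.2,tl,5),(t+[0,0,.03],-31,tl,5),(t,-31,tl,5)])
E
```

```text
time_s: 7.08
position: [0.4972, -0.3648, 0.0171]
tcp_rot: [0.122, 0.306, 0.943, -0.038]
wrist_force: [-0.5, -0.2, -0.2]
opening: 0.04
grip_force: 0.0
time_s: 7.7
position: [0.4976, -0.365, 0.0187]
tcp_rot: [0.123, 0.306, 0.943, -0.039]
wrist_force: [0.7, 0.9, 1.2]
opening: 0.0172
grip_force: 25.0
[-0.6572639762596656, 0.6367728362832372, 1.9202063250322485, 0.03151011921570872, 0.3261813885971183, -1.6296348275680692] [0.49761686208881545, -0.36504588919982894, 0.01866795352616359]
[3.119e-01 2.000e-04 5.627e-01 7.710e-02 4.846e-01 3.092e-01 1.190e-02] [ 0.     -0.      0.      0.     -0.     -0.      0.0001  0.0001 -0.
 -0.     -0.      0.      0.     -0.      0.      0.      0.0008]
[ 0.00381686 -0.00334589  0.01866795]
5 x {'x': -0.003, 'z': -0.01} mm/row 6 deg/row 0.0 [0.498, -0.365, 0.037] [0.498, -0.366, 0.05]
5 x {'rx': -0.001, 'rz': -0.005, 'x': -0.028, 'y': 0.02, 'z': 0.008} mm/row 21 deg/row 0.9 [0.562, -0.366, 0.049] [0.604, -0.365, 0.048]
5 x {'x': 0.003, 'y': 0.001, 'z': 0.009} mm/row 5 deg/row 0.0 [0.604, -0.363, 0.031] [0.604, -0.362, 0.02]
```

```bash
cat >> fk.py <<'E'
data+=[([-0.6572639762596656, 0.6367728362832372, 1.9202063250322485, 0.03151011921570872, 0.3261813885971183, -1.6296348275680692],[0.49761686208881545, -0.36504588919982894, 0.01866795352616359])]
K=fit()[0]
lo=np.array([-3,-.9,.09,-1.31,.11,-2.54]);hi=np.array([3,2.11,2.58,4.45,2.69,2.54])
def ik(p,Rm,q0):
    def f(q):
        P,M,_,_=fk(q,K);return np.r_[(P-p)*3,R.from_matrix(M.T@Rm).as_rotvec()]
    r=least_squares(f,np.clip(q0,lo+.01,hi-.01),bounds=(lo,hi));return r.x,np.abs(r.fun).max()
FL=np.diag([-1.,-1,1])
E
python3 - <<'E'
from fk import *
B,y,Rb=obj();hb=np.degrees(y)
def both(nm,g,hd,ti,back=bot.grip_depth):
    Rm=rot(hd,ti);t=np.asarray(g)+back*Rm[:,2]
    b=np.arctan2(t[1],t[0])
    for lab,M,q0 in(('un',Rm,[b,.5,2,0,.4,-1.6]),('fl',Rm@FL,[b,.5,2,3.1,.4,-1.6]),('fl+',Rm,[b,.5,2,3.1,.4,1.6])):
        q,e=ik(t,M,q0);w=fk(q,K)[2]
        if e<1e-3:print(nm,ti,lab,q.round(2),'wrist',(Rb.T@(w-B)).round(3))
for th in(40,47,52):
    both('S',[.6,-.36,.044],-31,th)
    both('place',W([.025,0,.054]),hb,th)
    both('pre',W([.025,0,.054])-.12*rot(hb,th)[:,2],hb,th)
both('press',W([-.055,0,.074]),hb,47,0)
both('prepress',W([-.055,0,.074])-.1*rot(hb,47)[:,2],hb,47,0)
both('lid',W([.12,0,.12]),hb,0,0);both('lid2',W([.02,0,.1]),hb,0,0)
E
```

```text
S 40 fl [-0.56  0.72  1.97  3.08  0.25 -1.53] wrist [-0.164 -0.312  0.263]
S 40 fl+ [-0.56  0.72  1.97  3.08  0.25  1.61] wrist [-0.164 -0.312  0.263]
place 40 fl [ 0.09  0.64  2.16  3.19  0.36 -1.59] wrist [-0.162 -0.     0.277]
place 40 fl+ [0.09 0.64 2.16 3.19 0.36 1.55] wrist [-0.162 -0.     0.277]
pre 40 fl [ 0.09  0.36  2.31  3.23  0.23 -1.63] wrist [-0.239  0.     0.368]
pre 40 fl+ [0.09 0.36 2.31 3.23 0.23 1.51] wrist [-0.239  0.     0.368]
S 47 fl [-0.56  0.75  2.02  3.1   0.45 -1.55] wrist [-0.185 -0.298  0.238]
S 47 fl+ [-0.56  0.75  2.02  3.1   0.45  1.59] wrist [-0.185 -0.298  0.238]
place 47 fl [ 0.09  0.69  2.21  3.18  0.58 -1.58] wrist [-0.187 -0.     0.252]
place 47 fl+ [0.09 0.69 2.21 3.18 0.58 1.56] wrist [-0.187 -0.     0.252]
pre 47 fl [ 0.09  0.43  2.4   3.19  0.51 -1.59] wrist [-0.275  0.     0.334]
pre 47 fl+ [0.09 0.43 2.4  3.19 0.51 1.55] wrist [-0.275  0.     0.334]
S 52 fl [-0.57  0.79  2.05  3.11  0.6  -1.56] wrist [-0.198 -0.288  0.219]
S 52 fl+ [-0.57  0.79  2.05  3.11  0.6   1.58] wrist [-0.198 -0.288  0.219]
place 52 fl [ 0.09  0.74  2.24  3.17  0.74 
[... 164 characters left out ...]
[-0.299  0.     0.307]
pre 52 fl+ [0.1  0.52 2.45 3.18 0.73 1.56] wrist [-0.299  0.     0.307]
press 47 fl [ 0.09  0.59  2.41  3.18  0.68 -1.58] wrist [-0.281  0.     0.285]
press 47 fl+ [0.09 0.59 2.41 3.18 0.68 1.56] wrist [-0.281  0.     0.285]
prepress 47 fl [ 0.11  0.33  2.55  3.2   0.56 -1.59] wrist [-0.354  0.     0.353]
prepress 47 fl+ [0.11 0.33 2.55 3.2  0.56 1.55] wrist [-0.354  0.     0.353]
lid 0 un [ 0.08  0.65  1.49  0.    1.   -1.56] wrist [ 0.12  -0.     0.429]
lid 0 fl [0.08 0.65 1.49 0.   1.   1.59] wrist [ 0.12  -0.     0.429]
lid2 0 un [ 0.08  0.55  1.74  0.    0.85 -1.55] wrist [ 0.02  -0.     0.409]
lid2 0 fl [0.08 0.55 1.74 0.   0.85 1.59] wrist [ 0.02  -0.     0.409]
```

```bash
python3 -m creep '[{"rx":0,"ry":0,"rz":0,"x":-0.003,"y":0,"z":-0.01,"fingers":10},{"rx":0,"ry":0,"rz":0,"x":-0.003,"y":0,"z":-0.01,"fingers":10},{"rx":0,"ry":0,"rz":0,"x":-0.003,"y":0,"z":-0.01,"fingers":10},{"rx":0,"ry":0,"rz":0,"x":-0.003,"y":0,"z":-0.01,"fingers":10},{"rx":0,"ry":0,"rz":0,"x":-0.003,"y":0,"z":-0.01,"fingers":10}]'
```

```text
time_s: 8.32
position: [0.4982, -0.3656, 0.05]
tcp_rot: [0.123, 0.306, 0.943, -0.039]
wrist_force: [-0.0, 0.5, -0.8]
opening: 0.0171
grip_force: 25.0
```

```bash
python3 -m creep '[{"rx":-0.001,"ry":0,"rz":-0.005,"x":-0.028,"y":0.02,"z":0.008,"fingers":10},{"rx":-0.001,"ry":0,"rz":-0.005,"x":-0.028,"y":0.02,"z":0.008,"fingers":10},{"rx":-0.001,"ry":0,"rz":-0.005,"x":-0.028,"y":0.02,"z":0.008,"fingers":10},{"rx":-0.001,"ry":0,"rz":-0.005,"x":-0.028,"y":0.02,"z":0.008,"fingers":10},{"rx":-0.001,"ry":0,"rz":-0.005,"x":-0.028,"y":0.02,"z":0.008,"fingers":10}]'
python3 - <<'E'
from fk import *
T=now();t=T[:3,3].copy();t[2]=.0187;tl=np.degrees(np.arccos(-T[2,2]));print(tl)
legs([(t,-31,tl,5)])
E
```

```text
time_s: 8.95
position: [0.6048, -0.3647, 0.048]
tcp_rot: [0.123, 0.267, 0.955, -0.036]
wrist_force: [0.4, 0.7, -1.1]
opening: 0.0171
grip_force: 25.0
14.778091039940492
5 x {'x': 0.002, 'z': 0.009} mm/row 5 deg/row 0.0 [0.605, -0.365, 0.031] [0.606, -0.365, 0.02]
```

```bash
python3 -m creep '[{"rx":0,"ry":0,"rz":0,"x":0.002,"y":0,"z":0.01,"fingers":10},{"rx":0,"ry":0,"rz":0,"x":0.002,"y":0,"z":0.01,"fingers":10},{"rx":0,"ry":0,"rz":0,"x":0.003,"y":0,"z":0.009,"fingers":10},{"rx":0,"ry":0,"rz":0,"x":0.003,"y":0,"z":0.009,"fingers":10},{"rx":0,"ry":0,"rz":0,"x":0.003,"y":0,"z":0.009,"fingers":10}]'
python3 -m creep '[{"rx":0,"ry":0,"rz":0,"x":0,"y":0,"z":0,"fingers":44},{"rx":0,"ry":0,"rz":0,"x":0,"y":0,"z":0,"fingers":44},{"rx":0,"ry":0,"rz":0,"x":0,"y":0,"z":0,"fingers":44},{"rx":0,"ry":0,"rz":0,"x":-0.01,"y":0,"z":-0.04,"fingers":44},{"rx":0,"ry":0,"rz":0,"x":-0.01,"y":0,"z":-0.04,"fingers":44}]'
python3 - <<'E'
from fk import *
s=bot.read_state();print(s['qpos'].round(3))
# leg A: rise/orient to tilt so that j5~.35 unflipped at height; find joint target
t=np.array([.56,-.335,.22])
for ti in (0,8,15):
    q,e=ik(t,rot(-31,ti),s['qpos']);print(ti,q.round(3),e)
ti=8
q,e=ik(t,rot(-31,ti),s['qpos']);
T=legs([(t,-31,ti,5)])
# j4 sweep +pi in 20 rows: constant screw in tool frame
q2=q.copy();q2[3]+=np.pi/20
p,M,_,_=fk(q,K);p2,M2,_,_=fk(q2,K);D=np.linalg.inv(mat(p,M))@mat(p2,M2)
print('row',(D[:3,3]/.6).round(4),(R.from_matrix(D[:3,:3]).as_rotvec()/np.pi).round(4))
q3=q.copy();q3[3]+=np.pi;p3,M3,_,_=fk(q3,K);print('end',p3,'tilt',np.degrees(np.arccos(-M3[2,2])),M3.round(3))
E
```

```text
time_s: 9.57
position: [0.6034, -0.3649, 0.0183]
tcp_rot: [0.124, 0.268, 0.955, -0.036]
wrist_force: [-12.1, 4.4, 34.7]
opening: 0.0168
grip_force: 25.4
time_s: 10.2
position: [0.6031, -0.3641, 0.0683]
tcp_rot: [0.123, 0.268, 0.955, -0.036]
wrist_force: [0.3, 0.8, -0.5]
opening: 0.0439
grip_force: 0.0
[-0.56   0.639  1.713  0.002  0.532 -1.587]
0 [-0.557  0.466  1.567 -0.     1.108 -1.587] 7.403074889179177e-16
8 [-0.558  0.407  1.67   0.003  0.925 -1.59 ] 2.2101182192614239e-10
15 [-0.56   0.363  1.759  0.007  0.758 -1.594] 6.701680876908256e-11
5 x {'ry': 0.007, 'x': 0.006, 'y': 0.001, 'z': -0.053} mm/row 32 deg/row 1.3 [0.576, -0.345, 0.158] [0.561, -0.335, 0.22]
row [-0.0043  0.0643 -0.004 ] [-0.0399 -0.0008  0.0301]
end [ 0.76231074 -0.46316769  0.65199784] tilt 113.99556568955815 [[-0.336 -0.538  0.773]
 [ 0.23  -0.843 -0.486]
 [ 0.913  0.015  0.407]]
```

Run:
```python
from fk import *
for F in ([.56,-.34,.2],[.53,-.32,.22],[.5,-.30,.25],[.48,-.29,.22]):
  for ti in(45,):
    q,e=ik(np.array(F),rot(-31,ti)@FL,[-.56,.5,2.2,3.1,.4,-1.6])
    if e>1e-3: print(F,'bad');continue
    u=q.copy();u[3]-=np.pi;print(F,q.round(2))
    for a in(0,45,90,135):
        v=u.copy();v[3]+=np.radians(a);p,M,_,_=fk(v,K);print('   ',a,p.round(3),np.degrees(np.arccos(-M[2,2])).round(1))
```

```text
[0.56, -0.34, 0.2] bad
[0.53, -0.32, 0.22] bad
[0.5, -0.3, 0.25] bad
[0.48, -0.29, 0.22] [-0.58  0.18  2.29  2.9   0.12 -1.36]
    0 [ 0.426 -0.275  0.177] 32.2
    45 [ 0.443 -0.254  0.18 ] 33.1
    90 [ 0.466 -0.25   0.193] 37.5
    135 [ 0.481 -0.265  0.21 ] 42.3
```

Run:
```python
from fk import *
for F,ti in (([.5,-.30,.22],55),([.56,-.34,.2],60)):
    q,e=ik(np.array(F),rot(-31,ti)@FL,[-.56,.5,2.2,3.1,.4,-1.6])
    if e>1e-3: print(F,'bad');continue
    u=q.copy();u[3]-=np.pi;print(F,q.round(2))
    for a in(0,45,90,135):
        v=u.copy();v[3]+=np.radians(a);p,M,_,_=fk(v,K);print('   ',a,p.round(3),np.degrees(np.arccos(-M[2,2])).round(1))
    p,M,_,_=fk(u,K);v=u.copy();v[3]+=np.pi/20;p2,M2,_,_=fk(v,K);D=np.linalg.inv(mat(p,M))@mat(p2,M2)
    print('row',(D[:3,3]/.6).round(4),(R.from_matrix(D[:3,:3]).as_rotvec()/np.pi).round(4))
    h=np.degrees(np.arctan2(M[1,2],M[0,2]));ti2=np.degrees(np.arccos(-M[2,2]));print(h,ti2,(rot(h,ti2)-M).round(2).tolist())
    legs([(np.array([.585,-.353,.15]),-31,20,3),(p,h,ti2,7)])
```

```text
[0.5, -0.3, 0.22] [-0.58  0.27  2.34  3.07  0.43 -1.53]
    0 [ 0.305 -0.194  0.09 ] 6.2
    45 [ 0.378 -0.131  0.106] 19.5
    90 [ 0.466 -0.135  0.15 ] 37.0
    135 [ 0.516 -0.206  0.198] 49.8
row [-0.001   0.0336 -0.0011] [-0.0208  0.0009  0.0455]
-48.45340131722848 6.156582167343683 [[0.19, 0.22, -0.0], [0.22, -0.18, 0.0], [-0.0, 0.03, 0.0]]
3 x {'ry': -0.01, 'x': -0.002, 'z': -0.047} mm/row 28 deg/row 1.8 [0.592, -0.357, 0.123] [0.586, -0.353, 0.15]
7 x {'rx': 0.003, 'ry': 0.011, 'rz': 0.013, 'x': 0.077, 'y': -0.012, 'z': -0.005} mm/row 46 deg/row 3.1 [0.422, -0.274, 0.107] [0.307, -0.195, 0.091]
[0.56, -0.34, 0.2] [-0.58  0.44  2.24  3.08  0.58 -1.54]
    0 [ 0.296 -0.192  0.047] 6.7
    45 [ 0.395 -0.11   0.067] 21.3
    90 [ 0.513 -0.119  0.119] 40.4
    135 [ 0.581 -0.215  0.174] 54.4
row [-0.0015  0.0443 -0.0019] [-0.0274  0.0009  0.0418]
163.33762069690343 6.714485295290786 [[1.79, -0.81, 0.0], [-0.81, -1.81, -0.0], [-0.23, 0.03, 0.0]]
3 x {'ry': -0.01, 'x': -0.002, 'z': -0.047} mm/row 28 deg/row 1.8 [0.592, -0.357, 0.123] [0.586, -0.353, 0.15]
7 x {'rx': 0.03, 'ry': 0.002, 'rz': 0.128, 'x': 0.037, 'y': -0.112, 'z': 0.009} mm/row 70 deg/row 23.7 [0.34, -0.384, 0.087] [0.298, -0.192, 0.044]
```

Run:
```python
from fk import *
u=np.array([-.57,.2,2.3,0,.22,-1.57])
for a in(0,45,90,135,180):
    v=u.copy();v[3]+=np.radians(a);p,M,_,_=fk(v,K);print('   ',a,p.round(3),np.degrees(np.arccos(-M[2,2])).round(1))
E1=mat(p,M)
p,M,_,_=fk(u,K);v=u.copy();v[3]+=np.pi/20;p2,M2,_,_=fk(v,K);D=np.linalg.inv(mat(p,M))@mat(p2,M2)
print('row',(D[:3,3]/.6).round(4),(R.from_matrix(D[:3,:3]).as_rotvec()/np.pi).round(4))
hd=np.degrees(np.arctan2(M[1,2],M[0,2]));ti2=np.degrees(np.arccos(-M[2,2]));print(hd,ti2,abs(rot(hd,ti2)-M).max())
legs([(p,hd,ti2,10)])
```

```text
0 [ 0.399 -0.242  0.147] 24.2
    45 [ 0.438 -0.21   0.159] 29.1
    90 [ 0.481 -0.214  0.187] 38.6
    135 [ 0.503 -0.252  0.216] 46.4
    180 [ 0.49  -0.3    0.228] 49.4
row [-0.0013  0.0176 -0.0003] [-0.0109  0.      0.0488]
-32.65859432245692 24.15547972441613 0.00067027211597942
10 x {'ry': -0.005, 'rz': 0.001, 'x': 0.033, 'y': -0.001, 'z': -0.025} mm/row 24 deg/row 0.9 [0.482, -0.293, 0.12] [0.4, -0.244, 0.146]
```

```bash
python3 -m creep '[{"rx":0,"ry":-0.005,"rz":0.001,"x":0.033,"y":-0.001,"z":-0.025,"fingers":44},{"rx":0,"ry":-0.005,"rz":0.001,"x":0.033,"y":-0.001,"z":-0.025,"fingers":44},{"rx":0,"ry":-0.005,"rz":0.001,"x":0.033,"y":-0.001,"z":-0.025,"fingers":44},{"rx":0,"ry":-0.005,"rz":0.001,"x":0.033,"y":-0.001,"z":-0.025,"fingers":44},{"rx":0,"ry":-0.005,"rz":0.001,"x":0.033,"y":-0.001,"z":-0.025,"fingers":44}]' >/dev/null
python3 -m creep '[{"rx":0,"ry":-0.005,"rz":0.001,"x":0.033,"y":-0.001,"z":-0.025,"fingers":44},{"rx":0,"ry":-0.005,"rz":0.001,"x":0.033,"y":-0.001,"z":-0.025,"fingers":44},{"rx":0,"ry":-0.005,"rz":0.001,"x":0.033,"y":-0.001,"z":-0.025,"fingers":44},{"rx":0,"ry":-0.005,"rz":0.001,"x":0.033,"y":-0.001,"z":-0.025,"fingers":44},{"rx":0,"ry":-0.005,"rz":0.001,"x":0.033,"y":-0.001,"z":-0.025,"fingers":44}]'
python3 -m creep '[{"rx":-0.011,"ry":0,"rz":0.049,"x":-0.001,"y":0.018,"z":0,"fingers":44},{"rx":-0.011,"ry":0,"rz":0.049,"x":-0.001,"y":0.018,"z":0,"fingers":44},{"rx":-0.011,"ry":0,"rz":0.049,"x":-0.001,"y":0.018,"z":0,"fingers":44},{"rx":-0.011,"ry":0,"rz":0.049,"x":-0.001,"y":0.018,"z":0,"fingers":44},{"rx":-0.011,"ry":0,"rz":0.049,"x":-0.001,"y":0.018,"z":0,"fingers":44}]'
python3 - <<'E'
from h import *
print(bot.read_state()['qpos'].round(3))
E
```

```text
time_s: 11.45
position: [0.4, -0.2439, 0.1465]
tcp_rot: [0.199, 0.279, 0.938, -0.055]
wrist_force: [0.2, -0.0, 0.0]
opening: 0.0439
grip_force: 0.0
time_s: 12.08
position: [0.4409, -0.2116, 0.1576]
tcp_rot: [0.228, 0.594, 0.764, 0.104]
wrist_force: [0.4, -0.2, -0.7]
opening: 0.0442
grip_force: 0.0
[-0.575  0.207  2.294  0.803  0.228 -1.574]
```

Works exactly: only j4 sweeps. Continue for 15 more rows.

```bash
python3 -m creep '[{"rx":-0.011,"ry":0,"rz":0.049,"x":-0.001,"y":0.018,"z":0,"fingers":44},{"rx":-0.011,"ry":0,"rz":0.049,"x":-0.001,"y":0.018,"z":0,"fingers":44},{"rx":-0.011,"ry":0,"rz":0.049,"x":-0.001,"y":0.018,"z":0,"fingers":44},{"rx":-0.011,"ry":0,"rz":0.049,"x":-0.001,"y":0.018,"z":0,"fingers":44},{"rx":-0.011,"ry":0,"rz":0.049,"x":-0.001,"y":0.018,"z":0,"fingers":44}]' >/dev/null
python3 -m creep '[{"rx":-0.011,"ry":0,"rz":0.049,"x":-0.001,"y":0.018,"z":0,"fingers":44},{"rx":-0.011,"ry":0,"rz":0.049,"x":-0.001,"y":0.018,"z":0,"fingers":44},{"rx":-0.011,"ry":0,"rz":0.049,"x":-0.001,"y":0.018,"z":0,"fingers":44},{"rx":-0.011,"ry":0,"rz":0.049,"x":-0.001,"y":0.018,"z":0,"fingers":44},{"rx":-0.011,"ry":0,"rz":0.049,"x":-0.001,"y":0.018,"z":0,"fingers":44}]' >/dev/null
python3 -m creep '[{"rx":-0.011,"ry":0,"rz":0.049,"x":-0.001,"y":0.018,"z":0,"fingers":44},{"rx":-0.011,"ry":0,"rz":0.049,"x":-0.001,"y":0.018,"z":0,"fingers":44},{"rx":-0.011,"ry":0,"rz":0.049,"x":-0.001,"y":0.018,"z":0,"fingers":44},{"rx":-0.011,"ry":0,"rz":0.049,"x":-0.001,"y":0.018,"z":0,"fingers":44},{"rx":-0.011,"ry":0,"rz":0.049,"x":-0.001,"y":0.018,"z":0,"fingers":44}]'
sed -i 's/def legs(ts,T=None,show=True):/def legs(ts,T=None,flip=False):/; s/mat(p,rot(hd,ti))/mat(p,rot(hd,ti)@np.diag([-1,-1,1]) if flip else rot(hd,ti))/' h.py
python3 - <<'E'
from fk import *
s=bot.read_state();print(s['qpos'].round(3))
c=cam('top');h=cv2.cvtColor(c['img'],cv2.COLOR_RGB2HSV);x=proj(c,[.5995,-.361,.012]).astype(int);print(x)
m=(h[...,2]>140).astype(np.uint8);n,l,st,ce=cv2.connectedComponentsWithStats(m);i=l[x[1],x[0]-5];print(i,st[i],ce[i])
b=st[i];u,v=b[0]+b[2]/2-.5,b[1]+b[3]/2-.5;S=onz(c,u,v,.012);print('piston',S)
hd=-31;ti=47;z=rot(hd,ti)[:,2]
t=np.r_[S[:2],0]+[0,0,.045]+bot.grip_depth*z
q0=s['qpos']
T=now()
T=legs([(t-.08*z,hd,ti,5),(t,hd,ti,5)],T,True)
for tt in(t-.08*z,t):print(ik(tt,rot(hd,ti)@FL,q0))
E
```

```text
time_s: 13.95
position: [0.4952, -0.304, 0.2256]
tcp_rot: [0.113, 0.869, -0.269, 0.4]
wrist_force: [0.4, -0.1, 0.3]
opening: 0.0438
grip_force: 0.0
[-0.568  0.212  2.287  3.165  0.214 -1.564]
[402 175]
62 [396 168  16  16 201] [403.42288557 175.64676617]
piston [ 0.60059092 -0.36275857  0.012     ]
5 x {'rx': 0.002, 'ry': -0.002, 'rz': -0.003, 'x': -0.018, 'y': -0.002, 'z': 0.05} mm/row 31 deg/row 0.7 [0.536, -0.326, 0.142] [0.564, -0.339, 0.086]
5 x {'y': 0.001, 'z': 0.026} mm/row 15 deg/row 0.0 [0.592, -0.358, 0.054] [0.611, -0.371, 0.033]
(array([-0.57238303,  0.60228674,  2.15230609,  3.08703881,  0.43362744,
       -1.5426543 ]), np.float64(4.8627768478581856e-14))
(array([-0.5686348 ,  0.75247648,  2.01729943,  3.09508085,  0.44872104,
       -1.54769731]), np.float64(1.2796718224457894e-13))
```

```bash
python3 -m creep '[{"rx":0.002,"ry":-0.002,"rz":-0.003,"x":-0.018,"y":-0.002,"z":0.05,"fingers":44},{"rx":0.002,"ry":-0.002,"rz":-0.003,"x":-0.018,"y":-0.002,"z":0.05,"fingers":44},{"rx":0.002,"ry":-0.002,"rz":-0.003,"x":-0.018,"y":-0.002,"z":0.05,"fingers":44},{"rx":0.002,"ry":-0.002,"rz":-0.003,"x":-0.018,"y":-0.002,"z":0.05,"fingers":44},{"rx":0.002,"ry":-0.002,"rz":-0.003,"x":-0.018,"y":-0.002,"z":0.05,"fingers":44}]'
python3 - <<'E'
from fk import *
hd=-31;ti=47;z=rot(hd,ti)[:,2]
t=np.array([.600,-.362,.045])+bot.grip_depth*z;print(t)
legs([(t,hd,ti,5)],None,True);print(bot.read_state()['qpos'].round(3))
E
```

```text
time_s: 14.62
position: [0.5645, -0.3383, 0.0846]
tcp_rot: [0.105, 0.884, -0.24, 0.387]
wrist_force: [0.1, -0.2, 1.1]
opening: 0.0436
grip_force: 0.0
[ 0.61172289 -0.36904382  0.03224663]
5 x {'rx': -0.001, 'y': 0.001, 'z': 0.026} mm/row 15 deg/row 0.2 [0.593, -0.357, 0.053] [0.612, -0.37, 0.032]
[-0.573  0.611  2.152  3.066  0.447 -1.532]
```

```bash
python3 -m creep '[{"rx":-0.001,"ry":0,"rz":0,"x":0,"y":0.001,"z":0.026,"fingers":44},{"rx":-0.001,"ry":0,"rz":0,"x":0,"y":0.001,"z":0.026,"fingers":44},{"rx":-0.001,"ry":0,"rz":0,"x":0,"y":0.001,"z":0.026,"fingers":44},{"rx":-0.001,"ry":0,"rz":0,"x":0,"y":0.001,"z":0.026,"fingers":44},{"rx":-0.001,"ry":0,"rz":0,"x":0,"y":0.001,"z":0.026,"fingers":44}]'
python3 -m creep '[{"rx":0,"ry":0,"rz":0,"x":0,"y":0,"z":0,"fingers":10},{"rx":0,"ry":0,"rz":0,"x":0,"y":0,"z":0,"fingers":10},{"rx":0,"ry":0,"rz":0,"x":0,"y":0,"z":0,"fingers":10},{"rx":0,"ry":0,"rz":0,"x":0,"y":0,"z":0,"fingers":10},{"rx":0,"ry":0,"rz":0,"x":0,"y":0,"z":0,"fingers":10}]' 35
python3 - <<'E'
from fk import *
T=now();s=bot.read_state();z=T[:3,2];g=T[:3,3]-bot.grip_depth*z;print('grasp',g,'tilt',np.degrees(np.arccos(-z[2])),'head',np.degrees(np.arctan2(z[1],z[0])))
np.save('pick.npy',T)
ti=np.degrees(np.arccos(-z[2]));h0=np.degrees(np.arctan2(z[1],z[0]))
B,y,Rb=obj();hb=np.degrees(y)
off=R.from_euler('z',np.radians(hb-h0)).apply(T[:3,3]-[.600,-.362,0])
tp=W([.022,0,0])+off;tp[2]=T[2,3]+.012;zb=rot(hb,ti)[:,2]
pre=tp-.14*zb;print('tp',tp,'pre',pre)
T1=legs([(T[:3,3]+[-.03,.02,.06],-31,ti,5),(np.array([.45,-.15,.22]),-16,ti,10),(pre+[-.03,0,.03],hb,ti,10),(pre,hb,ti,5)],None,True)
T1=legs([(tp-.012*zb,hb,ti,10)],T1,True)
q=s['qpos']
for tt,h in((T[:3,3]+[-.03,.02,.06],-31),(np.array([.45,-.15,.22]),-16),(pre+[-.03,0,.03],hb),(pre,hb),(tp,hb)):
    q,e=ik(tt,rot(h,ti)@FL,q);print(q.round(2),round(e,4))
E
```

```text
time_s: 15.25
position: [0.6122, -0.3708, 0.0323]
tcp_rot: [0.112, 0.883, -0.244, 0.386]
wrist_force: [0.5, -0.9, 0.3]
opening: 0.044
grip_force: 0.0
time_s: 15.88
position: [0.6113, -0.3703, 0.0328]
tcp_rot: [0.112, 0.883, -0.244, 0.385]
wrist_force: [-0.5, 0.6, 0.9]
opening: 0.0165
grip_force: 35.0
grasp [ 0.59958548 -0.36308431  0.04549932] tilt 47.31911587671494 head -31.64192655507527
tp [0.62023669 0.05893937 0.04482232] pre [0.51750888 0.05265741 0.13973034]
5 x {'rx': 0.001, 'x': 0.007, 'z': -0.022} mm/row 13 deg/row 0.2 [0.594, -0.359, 0.069] [0.582, -0.352, 0.093]
10 x {'rx': 0.006, 'rz': -0.006, 'x': -0.007, 'y': -0.022, 'z': -0.039} mm/row 27 deg/row 1.5 [0.51, -0.228, 0.17] [0.452, -0.151, 0.22]
10 x {'rx': 0.008, 'rz': -0.007, 'x': -0.005, 'y': -0.035, 'z': 0.007} mm/row 21 deg/row 1.9 [0.481, -0.029, 0.189] [0.486, 0.055, 0.169]
5 x {'y': 0.001, 'z': 0.014} mm/row 8 deg/row 0.0 [0.505, 0.054, 0.152] [0.517, 0.054, 0.14]
10 x {'z': 0.021} mm/row 12 deg/row 0.0 [0.573, 0.058, 0.089] [0.609, 0.06, 0.055]
[-0.57  0.6   2.11  3.09  0.4  -1.54] 0.0
[-0.41  0.07  2.48  2.73  0.24 -1.26] 0.0
[ 0.1   0.26  2.48  3.22  0.43 -1.61] 0.0
[ 0.09  0.39  2.43  3.19  0.5  -1.59] 0.0
[ 0.08  0.7   2.22  3.17  0.6  -1.58] 0.0
```

```bash
python3 -m creep '[{"rx":0.001,"ry":0,"rz":0,"x":0.007,"y":0,"z":-0.022,"fingers":10},{"rx":0.001,"ry":0,"rz":0,"x":0.007,"y":0,"z":-0.022,"fingers":10},{"rx":0.001,"ry":0,"rz":0,"x":0.007,"y":0,"z":-0.022,"fingers":10},{"rx":0.001,"ry":0,"rz":0,"x":0.007,"y":0,"z":-0.022,"fingers":10},{"rx":0.001,"ry":0,"rz":0,"x":0.007,"y":0,"z":-0.022,"fingers":10}]'
python3 -m creep '[{"rx":0.006,"ry":0,"rz":-0.006,"x":-0.007,"y":-0.022,"z":-0.039,"fingers":10},{"rx":0.006,"ry":0,"rz":-0.006,"x":-0.007,"y":-0.022,"z":-0.039,"fingers":10},{"rx":0.006,"ry":0,"rz":-0.006,"x":-0.007,"y":-0.022,"z":-0.039,"fingers":10},{"rx":0.006,"ry":0,"rz":-0.006,"x":-0.007,"y":-0.022,"z":-0.039,"fingers":10},{"rx":0.006,"ry":0,"rz":-0.006,"x":-0.007,"y":-0.022,"z":-0.039,"fingers":10}]'
python3 -m creep '[{"rx":0.006,"ry":0,"rz":-0.006,"x":-0.007,"y":-0.022,"z":-0.039,"fingers":10},{"rx":0.006,"ry":0,"rz":-0.006,"x":-0.007,"y":-0.022,"z":-0.039,"fingers":10},{"rx":0.006,"ry":0,"rz":-0.006,"x":-0.007,"y":-0.022,"z":-0.039,"fingers":10},{"rx":0.006,"ry":0,"rz":-0.006,"x":-0.007,"y":-0.022,"z":-0.039,"fingers":10},{"rx":0.006,"ry":0,"rz":-0.006,"x":-0.007,"y":-0.022,"z":-0.039,"fingers":10}]'
python3 - <<'E'
from fk import *
hb=np.degrees(obj()[1]);ti=47.3;zb=rot(hb,ti)[:,2];tp=np.array([.62023669,.05893937,.04482232])
pre2=tp-.09*zb+[0,0,.04]
legs([(pre2+[-.06,0,.02],hb,ti,10),(pre2,hb,ti,5),(tp+[0,0,.012],hb,ti,5)],None,True)
print(bot.read_state()['qpos'].round(3))
E
```

```text
time_s: 16.5
position: [0.5817, -0.3523, 0.0938]
tcp_rot: [0.105, 0.884, -0.241, 0.387]
wrist_force: [-0.7, -0.3, -0.2]
opening: 0.0164
grip_force: 35.0
time_s: 17.12
position: [0.523, -0.247, 0.1575]
tcp_rot: [0.081, 0.898, -0.181, 0.393]
wrist_force: [-0.7, 0.6, -0.7]
opening: 0.0161
grip_force: 35.0
time_s: 17.75
position: [0.451, -0.1507, 0.2209]
tcp_rot: [0.057, 0.908, -0.119, 0.397]
wrist_force: [0.0, -1.0, -1.0]
opening: 0.0161
grip_force: 35.0
10 x {'rx': 0.008, 'rz': -0.007, 'x': -0.004, 'y': -0.035, 'z': 0.008} mm/row 21 deg/row 1.9 [0.485, -0.029, 0.19] [0.494, 0.054, 0.17]
5 x {'x': 0.008, 'y': 0.001, 'z': 0.02} mm/row 12 deg/row 0.0 [0.53, 0.055, 0.156] [0.554, 0.056, 0.146]
5 x {'x': -0.007, 'z': 0.036} mm/row 22 deg/row 0.0 [0.593, 0.058, 0.093] [0.619, 0.06, 0.058]
[-0.415  0.066  2.473  2.692  0.24  -1.241]
```

```bash
python3 -m creep '[{"rx":0.008,"ry":0,"rz":-0.007,"x":-0.004,"y":-0.035,"z":0.008,"fingers":10},{"rx":0.008,"ry":0,"rz":-0.007,"x":-0.004,"y":-0.035,"z":0.008,"fingers":10},{"rx":0.008,"ry":0,"rz":-0.007,"x":-0.004,"y":-0.035,"z":0.008,"fingers":10},{"rx":0.008,"ry":0,"rz":-0.007,"x":-0.004,"y":-0.035,"z":0.008,"fingers":10},{"rx":0.008,"ry":0,"rz":-0.007,"x":-0.004,"y":-0.035,"z":0.008,"fingers":10}]'
python3 -m creep '[{"rx":0.008,"ry":0,"rz":-0.007,"x":-0.004,"y":-0.035,"z":0.008,"fingers":10},{"rx":0.008,"ry":0,"rz":-0.007,"x":-0.004,"y":-0.035,"z":0.008,"fingers":10},{"rx":0.008,"ry":0,"rz":-0.007,"x":-0.004,"y":-0.035,"z":0.008,"fingers":10},{"rx":0.008,"ry":0,"rz":-0.007,"x":-0.004,"y":-0.035,"z":0.008,"fingers":10},{"rx":0.008,"ry":0,"rz":-0.007,"x":-0.004,"y":-0.035,"z":0.008,"fingers":10}]'
python3 -m creep '[{"rx":0,"ry":0,"rz":0,"x":0.008,"y":0.001,"z":0.02,"fingers":10},{"rx":0,"ry":0,"rz":0,"x":0.008,"y":0.001,"z":0.02,"fingers":10},{"rx":0,"ry":0,"rz":0,"x":0.008,"y":0.001,"z":0.02,"fingers":10},{"rx":0,"ry":0,"rz":0,"x":0.008,"y":0.001,"z":0.02,"fingers":10},{"rx":0,"ry":0,"rz":0,"x":0.008,"y":0.001,"z":0.02,"fingers":10}]'
python3 - <<'E'
from fk import *
hb=np.degrees(obj()[1]);ti=47.3;tp=np.array([.62023669,.05893937,.04482232])
legs([(tp+[0,0,.012],hb,ti,5)],None,True)
cam('wrist','w2.png')
E
```

```text
time_s: 18.38
position: [0.4818, -0.05, 0.1947]
tcp_rot: [0.022, 0.915, -0.044, 0.4]
wrist_force: [-0.2, -0.6, -0.7]
opening: 0.016
grip_force: 35.0
time_s: 19.0
position: [0.4946, 0.0545, 0.1694]
tcp_rot: [-0.014, 0.916, 0.031, 0.4]
wrist_force: [0.6, -0.3, -1.7]
opening: 0.0161
grip_force: 35.0
time_s: 19.62
position: [0.5561, 0.0545, 0.1454]
tcp_rot: [-0.014, 0.916, 0.031, 0.4]
wrist_force: [-0.5, 0.6, -0.9]
opening: 0.0163
grip_force: 35.0
5 x {'x': -0.007, 'z': 0.036} mm/row 22 deg/row 0.0 [0.595, 0.057, 0.092] [0.621, 0.059, 0.057]
```

View pics/w2.png

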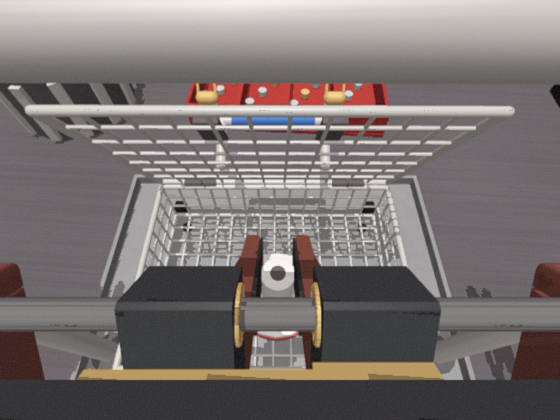

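The wrist view shows the piston held at (278,285) over the open basket. The lid edge is at row 110 and the blue handle is at (270,122), so the way down is clear.

```bash
python3 -m creep '[{"rx":0,"ry":0,"rz":0,"x":-0.007,"y":0,"z":0.036,"fingers":10},{"rx":0,"ry":0,"rz":0,"x":-0.007,"y":0,"z":0.036,"fingers":10},{"rx":0,"ry":0,"rz":0,"x":-0.007,"y":0,"z":0.036,"fingers":10},{"rx":0,"ry":0,"rz":0,"x":-0.007,"y":0,"z":0.036,"fingers":10},{"rx":0,"ry":0,"rz":0,"x":-0.007,"y":0,"z":0.036,"fingers":10}]'
python3 - <<'E'
from fk import *
hb=np.degrees(obj()[1]);ti=47.3;tp=np.array([.62023669,.05893937,.04482232])
legs([(tp,hb,ti,5)],None,True)
T=now();print(np.degrees(np.arccos(-T[2,2])))
E
```

```text
time_s: 20.3
position: [0.6205, 0.0593, 0.0561]
tcp_rot: [-0.014, 0.916, 0.031, 0.4]
wrist_force: [-0.4, -0.1, -1.1]
opening: 0.0159
grip_force: 35.0
5 x {'x': -0.003, 'z': 0.002} mm/row 2 deg/row 0.0 [0.62, 0.059, 0.05] [0.619, 0.059, 0.045]
47.161182736838505
```

```bash
python3 -m creep '[{"rx":0,"ry":0,"rz":0,"x":-0.003,"y":0,"z":0.002,"fingers":10},{"rx":0,"ry":0,"rz":0,"x":-0.003,"y":0,"z":0.003,"fingers":10},{"rx":0,"ry":0,"rz":0,"x":-0.002,"y":0,"z":0.002,"fingers":10},{"rx":0,"ry":0,"rz":0,"x":-0.002,"y":0,"z":0.002,"fingers":10},{"rx":0,"ry":0,"rz":0,"x":-0.001,"y":0,"z":0.001,"fingers":10}]'
```

```text
time_s: 20.92
position: [0.6199, 0.0594, 0.0484]
tcp_rot: [-0.014, 0.916, 0.031, 0.4]
wrist_force: [-0.1, 0.2, -0.2]
opening: 0.016
grip_force: 35.0
```

```bash
python3 -m creep '[{"rx":0,"ry":0,"rz":0,"x":-0.001,"y":0,"z":0.001,"fingers":10},{"rx":0,"ry":0,"rz":0,"x":-0.001,"y":0,"z":0.001,"fingers":10},{"rx":0,"ry":0,"rz":0,"x":-0.001,"y":0,"z":0.001,"fingers":10},{"rx":0,"ry":0,"rz":0,"x":-0.001,"y":0,"z":0.001,"fingers":10},{"rx":0,"ry":0,"rz":0,"x":0,"y":0,"z":0,"fingers":10}]'
```

```text
time_s: 21.55
position: [0.6202, 0.0595, 0.0449]
tcp_rot: [-0.014, 0.916, 0.031, 0.4]
wrist_force: [-0.5, 0.2, 2.1]
opening: 0.0161
grip_force: 35.0
```

```bash
python3 -m creep '[{"rx":0,"ry":0,"rz":0,"x":-0.001,"y":0,"z":0.001,"fingers":10},{"rx":0,"ry":0,"rz":0,"x":0,"y":0,"z":0,"fingers":10},{"rx":0,"ry":0,"rz":0,"x":0,"y":0,"z":0,"fingers":36},{"rx":0,"ry":0,"rz":0,"x":0,"y":0,"z":0,"fingers":36},{"rx":0,"ry":0,"rz":0,"x":0,"y":0,"z":0,"fingers":36}]'
python3 -m creep '[{"rx":0,"ry":0,"rz":0,"x":0,"y":0,"z":-0.02,"fingers":36},{"rx":0,"ry":0,"rz":0,"x":0,"y":0,"z":-0.04,"fingers":36},{"rx":0,"ry":0,"rz":0,"x":0,"y":0,"z":-0.05,"fingers":36},{"rx":0,"ry":0,"rz":0,"x":0,"y":0,"z":-0.05,"fingers":36},{"rx":0,"ry":0,"rz":0,"x":0,"y":0,"z":-0.05,"fingers":36}]'
python3 - <<'E'
from fk import *
s=bot.read_state();print(s['qpos'].round(3))
cam('wrist','w3.png')
B,y,Rb=obj();hb=np.degrees(y)
# flip back: find forearm-lean config; u flipped joints
for u in([.09,.15,2.4,np.pi,.2,-1.57],[.09,.1,2.3,np.pi,.22,-1.57],[.09,0.,2.2,np.pi,.22,-1.57]):
  for a in(0,90,180):
    v=np.array(u);v[3]-=np.radians(a);p,M,w,_=fk(v,K);print(a,p.round(3),(Rb.T@(p-B)).round(3),np.degrees(np.arccos(-M[2,2])).round(1),end=' | ')
  print()
E
```

```text
time_s: 22.18
position: [0.6201, 0.0593, 0.0437]
tcp_rot: [-0.014, 0.916, 0.031, 0.4]
wrist_force: [0.1, -0.2, 0.3]
opening: 0.036
grip_force: 0.0
time_s: 22.8
position: [0.5264, 0.0529, 0.1302]
tcp_rot: [-0.014, 0.916, 0.031, 0.4]
wrist_force: [-0.1, -0.1, -0.2]
opening: 0.0363
grip_force: 0.0
[ 0.085  0.42   2.415  3.167  0.517 -1.58 ]
0 [0.507 0.058 0.206] [-0.077  0.005  0.202] 45.4 | 90 [0.451 0.114 0.171] [-0.129  0.064  0.167] 35.6 | 180 [0.406 0.049 0.137] [-0.179  0.002  0.133] 22.4 | 
0 [0.577 0.064 0.285] [-0.007  0.007  0.281] 55.1 | 90 [0.521 0.127 0.24 ] [-0.059  0.073  0.236] 44.0 | 180 [0.478 0.055 0.194] [-0.106  0.004  0.19 ] 29.9 | 
0 [0.627 0.068 0.404] [0.043 0.008 0.4  ] 66.6 | 90 [0.581 0.132 0.349] [0.001 0.074 0.345] 54.9 | 180 [0.548 0.061 0.295] [-0.036  0.006  0.291] 41.3 |
```

View pics/w3.png

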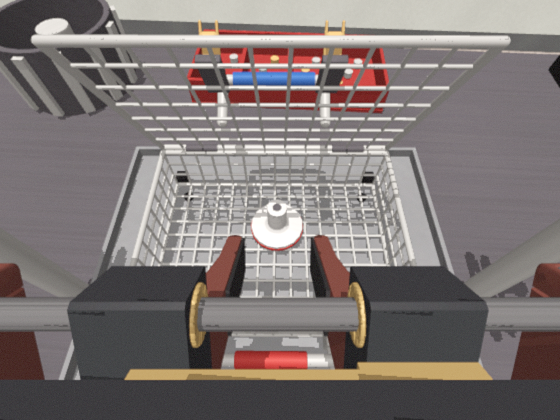

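The piston stands upright on the basket floor at (277,228). The hook's red sleeve is visible at (272,358). Next I'll flip the wrist back in front of the rail.

Run:
```python
from fk import *
B,y,Rb=obj();hb=np.degrees(y);s=bot.read_state()
u=np.array([.085,.08,2.46,np.pi,.2,-1.57])
for a in(0,45,90,135,180):
    v=u.copy();v[3]-=np.radians(a);p,M,w,_=fk(v,K)
    cs=[p-M@[0,0,b]+M@[sx*.0375,sy*.089,0] for b in(.08,.2) for sx in(-1,1) for sy in(-1,1)]
    print(a,(Rb.T@(p-B)).round(3),np.degrees(np.arccos(-M[2,2])).round(1),'maxx',max((Rb.T@(c-B))[0] for c in cs).round(3))
p,M,_,_=fk(u,K);v=u.copy();v[3]-=np.pi/20;p2,M2,_,_=fk(v,K);D=np.linalg.inv(mat(p,M))@mat(p2,M2)
print('row',(D[:3,3]/.6).round(4),(R.from_matrix(D[:3,:3]).as_rotvec()/np.pi).round(4))
hd=np.degrees(np.arctan2(M[1,2],M[0,2]));ti=np.degrees(np.arccos(-M[2,2]))
T=legs([(p,hd,ti,10)],None,True)
```

```text
0 [-0.109  0.001  0.211] 45.9 maxx -0.138
45 [-0.125  0.044  0.2  ] 43.2 maxx -0.108
90 [-0.161  0.061  0.176] 36.1 maxx -0.127
135 [-0.197  0.043  0.151] 27.4 maxx -0.155
180 [-0.21  -0.001  0.141] 23.0 maxx -0.205
row [-0.0012 -0.016  -0.0003] [ 0.0099 -0.     -0.049 ]
10 x {'ry': -0.001, 'x': 0.005, 'y': -0.001, 'z': -0.015} mm/row 9 deg/row 0.2 [0.497, 0.055, 0.181] [0.479, 0.056, 0.215]
```

```bash
python3 -m creep '[{"rx":0,"ry":-0.002,"rz":0,"x":0.01,"y":-0.001,"z":-0.03,"fingers":0},{"rx":0,"ry":-0.002,"rz":0,"x":0.01,"y":-0.001,"z":-0.03,"fingers":0},{"rx":0,"ry":-0.002,"rz":0,"x":0.01,"y":-0.001,"z":-0.03,"fingers":0},{"rx":0,"ry":-0.002,"rz":0,"x":0.01,"y":-0.001,"z":-0.03,"fingers":0},{"rx":0,"ry":-0.002,"rz":0,"x":0.01,"y":-0.001,"z":-0.03,"fingers":0}]'
python3 -m creep '[{"rx":0.01,"ry":0,"rz":-0.049,"x":-0.001,"y":-0.016,"z":0,"fingers":0},{"rx":0.01,"ry":0,"rz":-0.049,"x":-0.001,"y":-0.016,"z":0,"fingers":0},{"rx":0.01,"ry":0,"rz":-0.049,"x":-0.001,"y":-0.016,"z":0,"fingers":0},{"rx":0.01,"ry":0,"rz":-0.049,"x":-0.001,"y":-0.016,"z":0,"fingers":0},{"rx":0.01,"ry":0,"rz":-0.049,"x":-0.001,"y":-0.016,"z":0,"fingers":0}]'
python3 -m creep '[{"rx":0.01,"ry":0,"rz":-0.049,"x":-0.001,"y":-0.016,"z":0,"fingers":0},{"rx":0.01,"ry":0,"rz":-0.049,"x":-0.001,"y":-0.016,"z":0,"fingers":0},{"rx":0.01,"ry":0,"rz":-0.049,"x":-0.001,"y":-0.016,"z":0,"fingers":0},{"rx":0.01,"ry":0,"rz":-0.049,"x":-0.001,"y":-0.016,"z":0,"fingers":0},{"rx":0.01,"ry":0,"rz":-0.049,"x":-0.001,"y":-0.016,"z":0,"fingers":0}]'
python3 - <<'E'
from h import *
print(bot.read_state()['qpos'].round(3))
E
```

```text
time_s: 23.48
position: [0.4826, 0.053, 0.2137]
tcp_rot: [-0.013, 0.922, 0.031, 0.385]
wrist_force: [0.8, -0.0, -0.1]
opening: 0.0007
grip_force: 0.0
time_s: 24.1
position: [0.4659, 0.0959, 0.203]
tcp_rot: [0.062, 0.838, 0.406, 0.358]
wrist_force: [-0.3, 0.1, -0.6]
opening: 0.0006
grip_force: 0.0
time_s: 24.72
position: [0.4291, 0.112, 0.1785]
tcp_rot: [0.127, 0.627, 0.717, 0.277]
wrist_force: [-0.8, -0.7, -0.1]
opening: 0.0
grip_force: 0.0
[ 0.1    0.096  2.437  1.496  0.185 -1.473]
```

```bash
python3 -m creep '[{"rx":0.01,"ry":0,"rz":-0.049,"x":-0.001,"y":-0.016,"z":0,"fingers":0},{"rx":0.01,"ry":0,"rz":-0.049,"x":-0.001,"y":-0.016,"z":0,"fingers":0},{"rx":0.01,"ry":0,"rz":-0.049,"x":-0.001,"y":-0.016,"z":0,"fingers":0},{"rx":0.01,"ry":0,"rz":-0.049,"x":-0.001,"y":-0.016,"z":0,"fingers":0},{"rx":0.01,"ry":0,"rz":-0.049,"x":-0.001,"y":-0.016,"z":0,"fingers":0}]'
python3 -m creep '[{"rx":0.01,"ry":0,"rz":-0.049,"x":-0.001,"y":-0.016,"z":0,"fingers":0},{"rx":0.01,"ry":0,"rz":-0.049,"x":-0.001,"y":-0.016,"z":0,"fingers":0},{"rx":0.01,"ry":0,"rz":-0.049,"x":-0.001,"y":-0.016,"z":0,"fingers":0},{"rx":0.01,"ry":0,"rz":-0.049,"x":-0.001,"y":-0.016,"z":0,"fingers":0},{"rx":0.01,"ry":0,"rz":-0.049,"x":-0.001,"y":-0.016,"z":0,"fingers":0}]'
python3 - <<'E'
from fk import *
B,y,Rb=obj();hb=np.degrees(y);s=bot.read_state();q=s['qpos'];print(q.round(3))
wp=[((-.19,0,.36),0,6),((.10,0,.36),0,8),((.135,0,.25),0,5),((.135,0,.120),0,5)]
L=[(W(w),hb,ti,n) for w,ti,n in wp]
for p,h,ti,n in L:
    q,e=ik(p,rot(h,ti),q);print(p.round(3),q.round(2),round(e,4))
legs(L)
E
```

```text
time_s: 25.35
position: [0.3944, 0.0921, 0.1536]
tcp_rot: [0.173, 0.32, 0.919, 0.153]
wrist_force: [0.7, -0.5, -0.1]
opening: 0.0006
grip_force: 0.0
time_s: 25.98
position: [0.3822, 0.0479, 0.1428]
tcp_rot: [0.193, -0.036, 0.981, 0.006]
wrist_force: [-0.2, 0.3, 0.2]
opening: 0.0003
grip_force: 0.0
[ 0.106  0.101  2.437 -0.071  0.216 -1.471]
[0.395 0.046 0.364] [ 0.09 -0.09  1.92  0.    1.31 -1.55] 0.0
[0.684 0.064 0.364] [ 0.08  0.4   1.33  0.    1.41 -1.56] 0.0
[0.719 0.066 0.254] [ 0.08  0.54  1.36  0.    1.24 -1.56] 0.0
[0.719 0.066 0.124] [ 0.08  0.67  1.45  0.    1.02 -1.56] 0.0
6 x {'ry': 0.021, 'rz': 0.001, 'x': -0.017, 'y': -0.001, 'z': -0.059} mm/row 36 deg/row 3.8 [0.381, 0.046, 0.29] [0.395, 0.045, 0.362]
8 x {'x': -0.06, 'z': -0.001} mm/row 36 deg/row 0.0 [0.575, 0.055, 0.364] [0.683, 0.061, 0.365]
5 x {'x': -0.012, 'y': 0.001, 'z': 0.037} mm/row 23 deg/row 0.0 [0.704, 0.064, 0.298] [0.718, 0.066, 0.253]
5 x {'x': -0.001, 'z': 0.043} mm/row 25 deg/row 0.0 [0.719, 0.066, 0.176] [0.72, 0.066, 0.124]
```

```bash
python3 -m creep '[{"rx":0,"ry":0.025,"rz":0.001,"x":-0.02,"y":-0.001,"z":-0.071,"fingers":0},{"rx":0,"ry":0.025,"rz":0.001,"x":-0.02,"y":-0.001,"z":-0.071,"fingers":0},{"rx":0,"ry":0.025,"rz":0.001,"x":-0.02,"y":-0.001,"z":-0.071,"fingers":0},{"rx":0,"ry":0.025,"rz":0.001,"x":-0.02,"y":-0.001,"z":-0.071,"fingers":0},{"rx":0,"ry":0.025,"rz":0.001,"x":-0.02,"y":-0.001,"z":-0.071,"fingers":0}]'
python3 - <<'E'
from fk import *
hb=np.degrees(obj()[1]);legs([(W(w),hb,0,n) for w,n in[((.10,0,.36),10),((.135,0,.120),10)]])
E
```

```text
time_s: 26.6
position: [0.3917, 0.0453, 0.3645]
tcp_rot: [-0.003, -0.026, 1.0, 0.002]
wrist_force: [1.6, 0.9, 0.0]
opening: 0.0004
grip_force: 0.0
10 x {'x': -0.049} mm/row 29 deg/row 0.0 [0.568, 0.055, 0.363] [0.685, 0.061, 0.363]
10 x {'x': -0.006, 'y': 0.001, 'z': 0.04} mm/row 24 deg/row 0.0 [0.706, 0.066, 0.219] [0.719, 0.069, 0.123]
```

```bash
python3 -m creep '[{"rx":0,"ry":0,"rz":0,"x":-0.049,"y":0,"z":0,"fingers":0},{"rx":0,"ry":0,"rz":0,"x":-0.049,"y":0,"z":0,"fingers":0},{"rx":0,"ry":0,"rz":0,"x":-0.049,"y":0,"z":0,"fingers":0},{"rx":0,"ry":0,"rz":0,"x":-0.049,"y":0,"z":0,"fingers":0},{"rx":0,"ry":0,"rz":0,"x":-0.049,"y":0,"z":0,"fingers":0}]' >/dev/null
python3 -m creep '[{"rx":0,"ry":0,"rz":0,"x":-0.049,"y":0,"z":0,"fingers":0},{"rx":0,"ry":0,"rz":0,"x":-0.049,"y":0,"z":0,"fingers":0},{"rx":0,"ry":0,"rz":0,"x":-0.049,"y":0,"z":0,"fingers":0},{"rx":0,"ry":0,"rz":0,"x":-0.049,"y":0,"z":0,"fingers":0},{"rx":0,"ry":0,"rz":0,"x":-0.049,"y":0,"z":0,"fingers":0}]'
python3 -m creep '[{"rx":0,"ry":0,"rz":0,"x":-0.012,"y":0,"z":0.03,"fingers":0},{"rx":0,"ry":0,"rz":0,"x":-0.012,"y":0,"z":0.04,"fingers":0},{"rx":0,"ry":0,"rz":0,"x":-0.012,"y":0,"z":0.04,"fingers":0},{"rx":0,"ry":0,"rz":0,"x":-0.012,"y":0,"z":0.04,"fingers":0},{"rx":0,"ry":0,"rz":0,"x":-0.012,"y":0,"z":0.04,"fingers":0}]'
python3 - <<'E'
from fk import *
hb=np.degrees(obj()[1]);legs([(W((.135,0,.120)),hb,0,5)])
c=cam('top');h=cv2.cvtColor(c['img'],cv2.COLOR_RGB2HSV);m=((h[...,0]>100)&(h[...,0]<125)&(h[...,1]>120)&(h[...,2]>60)).astype(np.uint8)
n,l,st,ce=cv2.connectedComponentsWithStats(m)
for i in range(1,n):
    if 230<ce[i][0]<320 and 130<ce[i][1]<220:print(st[i],ce[i])
print('wr',proj(c,W((.091,0,.131))))
E
```

```text
time_s: 27.85
position: [0.6863, 0.0609, 0.361]
tcp_rot: [-0.003, -0.026, 1.0, 0.002]
wrist_force: [0.5, 0.9, 0.2]
opening: 0.0003
grip_force: 0.0
time_s: 28.48
position: [0.7215, 0.0631, 0.2458]
tcp_rot: [-0.002, -0.026, 1.0, 0.002]
wrist_force: [-0.1, 0.1, 0.8]
opening: 0.0005
grip_force: 0.0
5 x {'rz': -0.001, 'x': 0.001, 'y': 0.001, 'z': 0.041} mm/row 24 deg/row 0.2 [0.719, 0.065, 0.172] [0.718, 0.066, 0.123]
wr [272.14251835 147.13737941]
```

```bash
python3 -m creep '[{"rx":0,"ry":0,"rz":0,"x":0.001,"y":0.001,"z":0.041,"fingers":0},{"rx":0,"ry":0,"rz":0,"x":0.001,"y":0.001,"z":0.041,"fingers":0},{"rx":0,"ry":0,"rz":0,"x":0.001,"y":0.001,"z":0.041,"fingers":0},{"rx":0,"ry":0,"rz":0,"x":0.001,"y":0.001,"z":0.041,"fingers":0},{"rx":0,"ry":0,"rz":0,"x":0.001,"y":0.001,"z":0.041,"fingers":0}]'
python3 -m creep '[{"rx":0,"ry":0,"rz":0,"x":0.02,"y":0,"z":0,"fingers":0},{"rx":0,"ry":0,"rz":0,"x":0.02,"y":0,"z":0,"fingers":0},{"rx":0,"ry":0,"rz":0,"x":0.02,"y":0,"z":0,"fingers":0},{"rx":0,"ry":0,"rz":0,"x":0.02,"y":0,"z":0.003,"fingers":0},{"rx":0,"ry":0,"rz":0,"x":0.02,"y":0,"z":0.003,"fingers":0}]'
python3 - <<'E'
from fk import *
B,y,Rb=obj();print('in basket',(Rb.T@(now()[:3,3]-B)).round(4))
cam('top','top2.png')
E
```

```text
time_s: 29.15
position: [0.718, 0.0664, 0.1238]
tcp_rot: [-0.002, -0.026, 1.0, 0.002]
wrist_force: [-0.9, -0.2, -0.0]
opening: 0.0006
grip_force: 0.0
time_s: 29.78
position: [0.6579, 0.0632, 0.1222]
tcp_rot: [-0.001, -0.026, 1.0, 0.002]
wrist_force: [2.4, -0.6, 1.3]
opening: 0.0004
grip_force: 1.5
in basket [0.0738 0.0008 0.1182]
```

```bash
python3 -m creep '[{"rx":0,"ry":0,"rz":0,"x":0.011,"y":0,"z":0.004,"fingers":0},{"rx":0,"ry":0,"rz":0,"x":0.011,"y":0,"z":0.005,"fingers":0},{"rx":0,"ry":0,"rz":0,"x":0.009,"y":0,"z":0.006,"fingers":0},{"rx":0,"ry":0,"rz":0,"x":0.008,"y":0,"z":0.007,"fingers":0},{"rx":0,"ry":0,"rz":0,"x":0.008,"y":0,"z":0.007,"fingers":0}]'
python3 -m creep '[{"rx":0,"ry":0,"rz":0,"x":0.005,"y":0,"z":0.005,"fingers":0},{"rx":0,"ry":0,"rz":0,"x":0.005,"y":0,"z":0.005,"fingers":0},{"rx":0,"ry":0,"rz":0,"x":0.004,"y":0,"z":0.005,"fingers":0},{"rx":0,"ry":0,"rz":0,"x":0.003,"y":0,"z":0.004,"fingers":0},{"rx":0,"ry":0,"rz":0,"x":0.002,"y":0,"z":0.001,"fingers":0}]'
python3 - <<'E'
from fk import *
B,y,Rb=obj();print('in basket',(Rb.T@(now()[:3,3]-B)).round(4))
E
```

```text
time_s: 30.45
position: [0.6293, 0.0618, 0.1034]
tcp_rot: [-0.002, -0.026, 1.0, 0.002]
wrist_force: [2.7, 0.0, -0.1]
opening: 0.0005
grip_force: 1.1
time_s: 31.08
position: [0.6212, 0.0614, 0.0933]
tcp_rot: [0.001, -0.026, 1.0, 0.002]
wrist_force: [8.8, -0.1, 4.3]
opening: 0.0005
grip_force: 4.7
in basket [0.0371 0.0013 0.0893]
```

```bash
python3 -m creep '[{"rx":0,"ry":0,"rz":0,"x":-0.01,"y":0,"z":0,"fingers":0},{"rx":0,"ry":0,"rz":0,"x":0,"y":0,"z":-0.025,"fingers":0},{"rx":0,"ry":0,"rz":0,"x":0,"y":0,"z":-0.025,"fingers":0},{"rx":0,"ry":0,"rz":0,"x":0.017,"y":-0.001,"z":0,"fingers":0},{"rx":0,"ry":0,"rz":0,"x":0.017,"y":-0.001,"z":0,"fingers":0}]'
python3 - <<'E'
from fk import *
B,y,Rb=obj();print('in basket',(Rb.T@(now()[:3,3]-B)).round(4))
E
python3 -m creep '[{"rx":0,"ry":0,"rz":0,"x":0,"y":0,"z":0.005,"fingers":0},{"rx":0,"ry":0,"rz":0,"x":0,"y":0,"z":0.005,"fingers":0},{"rx":0,"ry":0,"rz":0,"x":0,"y":0,"z":0.005,"fingers":0},{"rx":0,"ry":0,"rz":0,"x":0,"y":0,"z":0.003,"fingers":0},{"rx":0,"ry":0,"rz":0,"x":0,"y":0,"z":0.002,"fingers":0}]'
```

```text
time_s: 31.7
position: [0.6028, 0.0591, 0.1221]
tcp_rot: [-0.002, -0.026, 1.0, 0.002]
wrist_force: [0.7, -0.2, -0.5]
opening: 0.0
grip_force: 0.0
in basket [0.0186 0.     0.1181]
time_s: 32.33
position: [0.6041, 0.0592, 0.1097]
tcp_rot: [-0.002, -0.026, 1.0, 0.002]
wrist_force: [0.2, 0.5, 0.3]
opening: 0.0004
grip_force: 0.0
```

```bash
python3 -m creep '[{"rx":0,"ry":0,"rz":0,"x":0,"y":0,"z":0.002,"fingers":0},{"rx":0,"ry":0,"rz":0,"x":0,"y":0,"z":0.002,"fingers":0},{"rx":0,"ry":0,"rz":0,"x":0,"y":0,"z":0.002,"fingers":0},{"rx":0,"ry":0,"rz":0,"x":0,"y":0,"z":0.001,"fingers":0},{"rx":0,"ry":0,"rz":0,"x":0,"y":0,"z":0,"fingers":0}]'
python3 - <<'E'
from h import *
c=cam('side','s3.png');x0,y0=235,130
cv2.imwrite('pics/s3c.png',cv2.resize(c['img'][130:250,235:395,::-1],None,fx=5,fy=5,interpolation=cv2.INTER_CUBIC))
E
```

```text
time_s: 32.95
position: [0.6044, 0.0593, 0.1084]
tcp_rot: [-0.001, -0.026, 1.0, 0.002]
wrist_force: [-7.0, 0.2, 21.6]
opening: 0.0006
grip_force: 10.7
```

View pics/s3c.png

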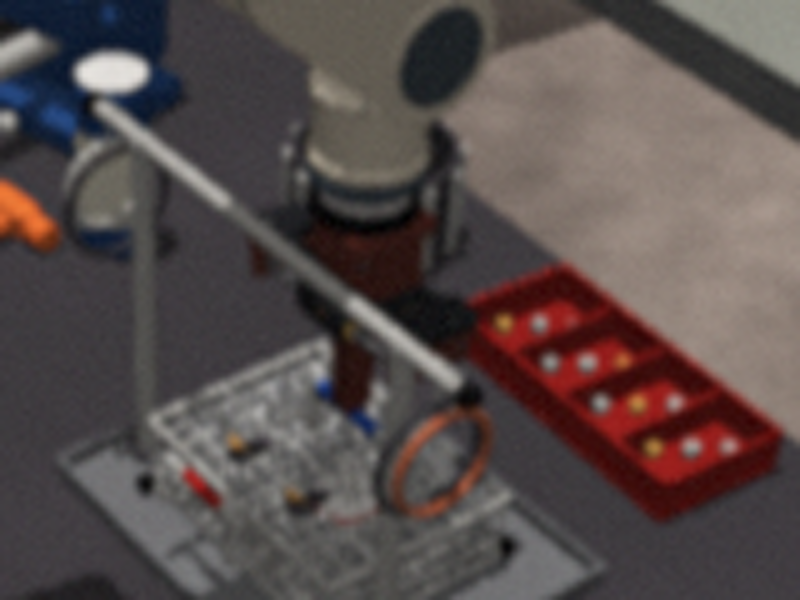

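The lid lies flat on the rim with the handle under the fingers, and the 21 N at the handle confirms it is shut. I'll retreat over the rail.

```bash
python3 -m creep '[{"rx":0,"ry":0,"rz":0,"x":0,"y":0,"z":-0.043,"fingers":0},{"rx":0,"ry":0,"rz":0,"x":0,"y":0,"z":-0.055,"fingers":0},{"rx":0,"ry":0,"rz":0,"x":0,"y":0,"z":-0.055,"fingers":0},{"rx":0,"ry":0,"rz":0,"x":0,"y":0,"z":-0.055,"fingers":0},{"rx":0,"ry":0,"rz":0,"x":0,"y":0,"z":-0.055,"fingers":0}]'
python3 -m creep '[{"rx":0,"ry":0,"rz":0,"x":0,"y":0,"z":-0.055,"fingers":0},{"rx":0,"ry":0,"rz":0,"x":0,"y":0,"z":-0.055,"fingers":0},{"rx":0,"ry":0,"rz":0,"x":0,"y":0,"z":-0.055,"fingers":0},{"rx":0,"ry":0,"rz":0,"x":0.02,"y":0,"z":0,"fingers":0},{"rx":0,"ry":0,"rz":0,"x":0.06,"y":0,"z":0,"fingers":0}]'
python3 -m creep '[{"rx":0,"ry":0,"rz":0,"x":0.06,"y":0,"z":0,"fingers":0},{"rx":0,"ry":0,"rz":0,"x":0.06,"y":0,"z":0,"fingers":0},{"rx":0,"ry":0,"rz":0,"x":0.06,"y":0,"z":0,"fingers":0},{"rx":0,"ry":0,"rz":0,"x":0.06,"y":0,"z":0,"fingers":0},{"rx":0,"ry":0,"rz":0,"x":0.03,"y":0,"z":0,"fingers":0}]'
python3 - <<'E'
from fk import *
B,y,Rb=obj();hb=np.degrees(y)
u=np.array([.085,.08,2.46,0,.2,-1.57]);p,M,_,_=fk(u,K)
hd=np.degrees(np.arctan2(M[1,2],M[0,2]));ti=np.degrees(np.arccos(-M[2,2]));print(p,hd,ti,abs(rot(hd,ti)-M).max())
legs([(p,hd,ti,5)]);legs([(p,hd,ti,10)])
v=u.copy();v[3]+=np.pi/20;p2,M2,_,_=fk(v,K);D=np.linalg.inv(mat(p,M))@mat(p2,M2)
print('row',(D[:3,3]/.6).round(4),(R.from_matrix(D[:3,:3]).as_rotvec()/np.pi).round(4))
E
```

```text
time_s: 33.62
position: [0.6045, 0.0587, 0.2648]
tcp_rot: [-0.002, -0.026, 1.0, 0.002]
wrist_force: [0.1, 0.6, 0.6]
opening: 0.0004
grip_force: 0.0
time_s: 34.25
position: [0.5564, 0.0558, 0.3615]
tcp_rot: [-0.002, -0.026, 1.0, 0.002]
wrist_force: [0.4, -0.7, 0.9]
opening: 0.0006
grip_force: 0.0
time_s: 34.88
position: [0.3929, 0.0472, 0.3622]
tcp_rot: [-0.003, -0.026, 1.0, 0.002]
wrist_force: [0.2, 1.0, 0.7]
opening: 0.0006
grip_force: 0.0
[0.37436417 0.0438142  0.14498985] 4.8701412586120005 23.009564134154434 0.0007934764888230944
5 x {'ry': -0.026, 'rz': -0.002, 'x': 0.018, 'y': -0.001, 'z': 0.071} mm/row 43 deg/row 4.7 [0.371, 0.044, 0.233] [0.373, 0.044, 0.145]
10 x {'ry': -0.013, 'rz': -0.001, 'x': 0.01, 'z': 0.035} mm/row 21 deg/row 2.3 [0.369, 0.046, 0.234] [0.371, 0.046, 0.146]
row [-0.0012  0.016  -0.0003] [-0.0099  0.      0.049 ]
```

```bash
python3 -m creep '[{"rx":0,"ry":-0.026,"rz":-0.002,"x":0.018,"y":-0.001,"z":0.071,"fingers":0},{"rx":0,"ry":-0.026,"rz":-0.002,"x":0.018,"y":-0.001,"z":0.071,"fingers":0},{"rx":0,"ry":-0.026,"rz":-0.002,"x":0.018,"y":-0.001,"z":0.071,"fingers":0},{"rx":0,"ry":-0.026,"rz":-0.002,"x":0.018,"y":-0.001,"z":0.071,"fingers":0},{"rx":0,"ry":-0.026,"rz":-0.002,"x":0.018,"y":-0.001,"z":0.071,"fingers":0}]'
python3 -m creep '[{"rx":-0.01,"ry":0,"rz":0.049,"x":-0.001,"y":0.016,"z":0,"fingers":0},{"rx":-0.01,"ry":0,"rz":0.049,"x":-0.001,"y":0.016,"z":0,"fingers":0},{"rx":-0.01,"ry":0,"rz":0.049,"x":-0.001,"y":0.016,"z":0,"fingers":0},{"rx":-0.01,"ry":0,"rz":0.049,"x":-0.001,"y":0.016,"z":0,"fingers":0},{"rx":-0.01,"ry":0,"rz":0.049,"x":-0.001,"y":0.016,"z":0,"fingers":0}]'
python3 - <<'E'
from h import *
print(bot.read_state()['qpos'].round(3))
E
```

```text
time_s: 35.5
position: [0.3761, 0.0437, 0.1465]
tcp_rot: [0.202, -0.041, 0.978, 0.007]
wrist_force: [1.3, -0.1, -1.2]
opening: 0.0004
grip_force: 0.0
time_s: 36.12
position: [0.387, 0.0885, 0.1559]
tcp_rot: [0.178, 0.316, 0.918, 0.157]
wrist_force: [-0.1, 0.9, 0.8]
opening: 0.0008
grip_force: 0.0
[ 0.087  0.08   2.457  0.77   0.198 -1.548]
```

Run:
```python
from fk import *
B,y,Rb=obj();hb=np.degrees(y)
hin=np.array([-.09,.041])
def bar(a):return hin+.0481*np.array([np.cos(np.radians(a)),np.sin(np.radians(a))])
for ti in(0,10,20,30,38,42,47,52,58):
  for fl in(0,1):
    row=[]
    for nm,a,back in(('pre',108,.035),('c',108,0),('m',80,0),('home',43.3,0)):
        b=bar(a);tg=np.array([np.sin(np.radians(a)),-np.cos(np.radians(a))]);zt=np.array([np.sin(np.radians(ti)),-np.cos(np.radians(ti))])
        t=b-.005*zt-back*tg
        p=W([t[0],0,t[1]]);Rm=rot(hb,ti)
        q,e=ik(p,Rm@FL if fl else Rm,[.09,.4,2.4,3.1*fl,.5,-1.57])
        row.append((nm,e<1e-3,q[[1,2,4]].round(2).tolist()))
    print(ti,fl,row)
```

```text
0 0 [('pre', np.True_, [0.4, 2.1, 0.64]), ('c', np.True_, [0.42, 2.02, 0.7]), ('m', np.True_, [0.44, 1.97, 0.73]), ('home', np.True_, [0.5, 1.92, 0.72])]
0 1 [('pre', np.True_, [0.4, 2.1, 0.64]), ('c', np.True_, [0.42, 2.02, 0.7]), ('m', np.True_, [0.44, 1.97, 0.73]), ('home', np.True_, [0.5, 1.92, 0.72])]
10 0 [('pre', np.True_, [0.36, 2.21, 0.4]), ('c', np.True_, [0.37, 2.14, 0.46]), ('m', np.True_, [0.39, 2.09, 0.49]), ('home', np.True_, [0.45, 2.04, 0.48])]
10 1 [('pre', np.False_, [0.45, 2.38, 0.11]), ('c', np.True_, [0.37, 2.14, 0.46]), ('m', np.True_, [0.39, 2.09, 0.49]), ('home', np.True_, [0.45, 2.04, 0.48])]
20 0 [('pre', np.True_, [0.34, 2.33, 0.12]), ('c', np.True_, [0.35, 2.25, 0.19]), ('m', np.True_, [0.37, 2.21, 0.22]), ('home', np.True_, [0.42, 2.16, 0.21])]
20 1 [('pre', np.False_, [0.39, 2.39, 0.11]), ('c', np.False_, [0.4, 2.34, 0.11]), ('m', np.False_, [0.42, 2.31, 0.11]), ('home', np.False_, [0.48, 2.25, 0.11])]
30 0 [('pre', np.False_, [0.31, 2.37, 0.11]), ('c', np.False_, [0.33, 2.32, 0.11]), ('m', np.False_, [0.36, 2.28, 0.11]), ('home', np.False_, [0.42, 2.22
[... 1077 characters left out ...]
.53, 2.47, 0.68]), ('home', np.True_, [0.58, 2.42, 0.67])]
52 0 [('pre', np.False_, [0.16, 2.4, 0.11]), ('c', np.False_, [0.2, 2.34, 0.11]), ('m', np.False_, [0.24, 2.29, 0.11]), ('home', np.False_, [0.32, 2.23, 0.11])]
52 1 [('pre', np.False_, [0.69, 2.58, 1.01]), ('c', np.True_, [0.64, 2.55, 0.95]), ('m', np.True_, [0.61, 2.51, 0.88]), ('home', np.True_, [0.65, 2.45, 0.87])]
58 0 [('pre', np.False_, [0.11, 2.41, 0.11]), ('c', np.False_, [0.16, 2.35, 0.11]), ('m', np.False_, [0.2, 2.3, 0.11]), ('home', np.False_, [0.29, 2.23, 0.11])]
58 1 [('pre', np.False_, [0.84, 2.58, 1.27]), ('c', np.True_, [0.77, 2.58, 1.22]), ('m', np.True_, [0.73, 2.53, 1.14]), ('home', np.True_, [0.76, 2.48, 1.11])]
```

```bash
python3 -m creep '[{"rx":-0.01,"ry":0,"rz":0.049,"x":-0.001,"y":0.016,"z":0,"fingers":0},{"rx":-0.01,"ry":0,"rz":0.049,"x":-0.001,"y":0.016,"z":0,"fingers":0},{"rx":-0.01,"ry":0,"rz":0.049,"x":-0.001,"y":0.016,"z":0,"fingers":0},{"rx":-0.01,"ry":0,"rz":0.049,"x":-0.001,"y":0.016,"z":0,"fingers":0},{"rx":-0.01,"ry":0,"rz":0.049,"x":-0.001,"y":0.016,"z":0,"fingers":0}]' >/dev/null
python3 -m creep '[{"rx":-0.01,"ry":0,"rz":0.049,"x":-0.001,"y":0.016,"z":0,"fingers":0},{"rx":-0.01,"ry":0,"rz":0.049,"x":-0.001,"y":0.016,"z":0,"fingers":0},{"rx":-0.01,"ry":0,"rz":0.049,"x":-0.001,"y":0.016,"z":0,"fingers":0},{"rx":-0.01,"ry":0,"rz":0.049,"x":-0.001,"y":0.016,"z":0,"fingers":0},{"rx":-0.01,"ry":0,"rz":0.049,"x":-0.001,"y":0.016,"z":0,"fingers":0}]' >/dev/null
python3 -m creep '[{"rx":-0.01,"ry":0,"rz":0.049,"x":-0.001,"y":0.016,"z":0,"fingers":0},{"rx":-0.01,"ry":0,"rz":0.049,"x":-0.001,"y":0.016,"z":0,"fingers":0},{"rx":-0.01,"ry":0,"rz":0.049,"x":-0.001,"y":0.016,"z":0,"fingers":0},{"rx":-0.01,"ry":0,"rz":0.049,"x":-0.001,"y":0.016,"z":0,"fingers":0},{"rx":-0.01,"ry":0,"rz":0.049,"x":-0.001,"y":0.016,"z":0,"fingers":0}]'
python3 - <<'E'
from fk import *
B,y,Rb=obj();hb=np.degrees(y);print(bot.read_state()['qpos'].round(3))
c=cam('top');h=cv2.cvtColor(c['img'],cv2.COLOR_RGB2HSV);m=(((h[...,0]<8)|(h[...,0]>172))&(h[...,1]>120)&(h[...,2]>60)).astype(np.uint8)
n,l,st,ce=cv2.connectedComponentsWithStats(m)
for i in range(1,n):
    if 250<ce[i][0]<310 and 195<ce[i][1]<225:print(st[i],ce[i])
hin=np.array([-.09,.041]);z=np.array([.7071,-.7071])
def t(a,back=0):
    a=np.radians(a);b=hin+.0481*np.array([np.cos(a),np.sin(a)])-(.005+back)*z;return W([b[0],0,b[1]])
T=legs([(t(108,.03),hb,45,5),(t(108),hb,45,5),(t(94),hb,45,5),(t(80),hb,45,5),(t(67),hb,45,5),(t(55),hb,45,5),(t(43.3),hb,45,5)],None,True)
E
```

```text
time_s: 38.0
position: [0.4775, 0.0541, 0.2138]
tcp_rot: [-0.015, 0.92, 0.036, 0.39]
wrist_force: [0.2, 0.0, -0.7]
opening: 0.0006
grip_force: 0.0
[ 0.096  0.087  2.457  3.203  0.205 -1.618]
[271 208   5  15  43] [273.13953488 215.88372093]
[276 208   8  14  49] [278.6122449  214.51020408]
[304 221   6   7  24] [306.16666667 224.41666667]
5 x {'rx': -0.001, 'ry': -0.001, 'x': -0.029, 'y': 0.001, 'z': 0.018} mm/row 20 deg/row 0.3 [0.465, 0.051, 0.154] [0.456, 0.049, 0.114]
5 x {'z': 0.009} mm/row 5 deg/row 0.0 [0.467, 0.05, 0.103] [0.475, 0.05, 0.095]
5 x {'x': 0.003, 'z': 0.003} mm/row 2 deg/row 0.0 [0.482, 0.051, 0.095] [0.487, 0.051, 0.095]
5 x {'x': 0.003, 'z': 0.003} mm/row 2 deg/row 0.0 [0.495, 0.051, 0.095] [0.5, 0.052, 0.095]
5 x {'x': 0.002, 'z': 0.003} mm/row 2 deg/row 0.0 [0.506, 0.052, 0.094] [0.511, 0.052, 0.093]
5 x {'x': 0.001, 'z': 0.003} mm/row 1 deg/row 0.0 [0.516, 0.053, 0.09] [0.519, 0.053, 0.089]
5 x {'z': 0.003} mm/row 1 deg/row 0.0 [0.523, 0.053, 0.085] [0.526, 0.053, 0.082]
```

```bash
python3 -m creep '[{"rx":-0.001,"ry":-0.001,"rz":0,"x":-0.029,"y":0.001,"z":0.018,"fingers":0},{"rx":-0.001,"ry":-0.001,"rz":0,"x":-0.029,"y":0.001,"z":0.018,"fingers":0},{"rx":-0.001,"ry":-0.001,"rz":0,"x":-0.029,"y":0.001,"z":0.018,"fingers":0},{"rx":-0.001,"ry":-0.001,"rz":0,"x":-0.029,"y":0.001,"z":0.018,"fingers":0},{"rx":-0.001,"ry":-0.001,"rz":0,"x":-0.029,"y":0.001,"z":0.018,"fingers":0}]'
python3 - <<'E'
from fk import *
c=cam('wrist','w4.png')
for a in(100,108,115):
    b=np.array([-.09,.041])+.0481*np.array([np.cos(np.radians(a)),np.sin(np.radians(a))]);print(a,proj(c,W([b[0],0,b[1]])).round(0),proj(c,W([b[0],.021,b[1]])).round(0))
c=bot.read_camera('side');h=cv2.cvtColor(c['img'],cv2.COLOR_RGB2HSV);m=(((h[...,0]<8)|(h[...,0]>172))&(h[...,1]>120)&(h[...,2]>60)).astype(np.uint8)
n,l,st,ce=cv2.connectedComponentsWithStats(m)
for i in range(1,n):
    if 255<ce[i][0]<300 and 205<ce[i][1]<245:print(st[i],ce[i])
E
```

```text
time_s: 38.67
position: [0.456, 0.0495, 0.1137]
tcp_rot: [-0.008, 0.923, 0.037, 0.384]
wrist_force: [0.3, 0.1, 0.1]
opening: 0.0007
grip_force: 0.0
100 [276. 222.] [244. 222.]
108 [276. 232.] [244. 232.]
115 [276. 241.] [244. 241.]
[273 225   6   6  19] [275.42105263 227.94736842]
```

View pics/w4.png

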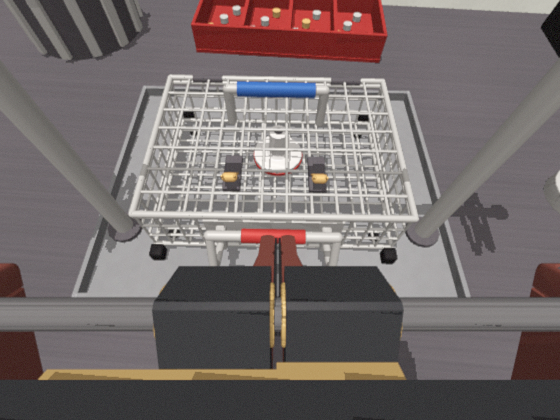

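The lid is shut with the piston standing inside at (277,152). The hook's red sleeve is at (273,237), so the bar is at about 111° and the fingertips sit right in front of it.

```bash
python3 -m creep '[{"rx":0,"ry":0,"rz":0,"x":0,"y":0,"z":0.01,"fingers":0},{"rx":0,"ry":0,"rz":0,"x":0,"y":0,"z":0.01,"fingers":0},{"rx":0,"ry":0,"rz":0,"x":0,"y":0,"z":0.01,"fingers":0},{"rx":0,"ry":0,"rz":0,"x":0,"y":0,"z":0.01,"fingers":0},{"rx":0,"ry":0,"rz":0,"x":0,"y":0,"z":0.009,"fingers":0}]'
python3 -m creep '[{"rx":0,"ry":0,"rz":0,"x":0.003,"y":0,"z":0.003,"fingers":0},{"rx":0,"ry":0,"rz":0,"x":0.003,"y":0,"z":0.003,"fingers":0},{"rx":0,"ry":0,"rz":0,"x":0.003,"y":0,"z":0.003,"fingers":0},{"rx":0,"ry":0,"rz":0,"x":0.003,"y":0,"z":0.003,"fingers":0},{"rx":0,"ry":0,"rz":0,"x":0.003,"y":0,"z":0.003,"fingers":0}]'
cat > chk.py <<'E'
from fk import *
B,y,Rb=obj();hb=np.degrees(y);print('TCP b',(Rb.T@(now()[:3,3]-B)).round(4))
c=bot.read_camera('wrist');h=cv2.cvtColor(c['img'],cv2.COLOR_RGB2HSV);m=(((h[...,0]<6)|(h[...,0]>174))&(h[...,1]>190)&(h[...,2]>130)).astype(np.uint8);m[:90]=0;m[:,:200]=0;m[:,350:]=0
n,l,st,ce=cv2.connectedComponentsWithStats(m)
print([(st[i].tolist(),ce[i].round(1).tolist()) for i in range(1,n) if st[i][4]>40])
for a in range(110,40,-10):
    b=np.array([-.09,.041])+.0481*np.array([np.cos(np.radians(a)),np.sin(np.radians(a))]);print(a,proj(c,W([b[0],0,b[1]])).round(0),end=' ')
print()
hin=np.array([-.09,.041]);z=np.array([.7071,-.7071])
def t(a,back=0):
    a=np.radians(a);b=hin+.0481*np.array([np.cos(a),np.sin(a)])-(.005+back)*z;return W([b[0],0,b[1]])
E
python3 chk.py
```

```text
time_s: 39.4
position: [0.478, 0.0503, 0.095]
tcp_rot: [-0.008, 0.922, 0.035, 0.386]
wrist_force: [-17.6, -1.8, 43.7]
opening: 0.0006
grip_force: 21.5
time_s: 40.02
position: [0.4935, 0.0515, 0.0974]
tcp_rot: [-0.008, 0.92, 0.035, 0.39]
wrist_force: [-1.4, 0.5, 11.7]
opening: 0.0004
grip_force: 4.5
TCP b [-0.091  -0.0009  0.0934]
[]
110 [274. 284.] 100 [275. 268.] 90 [275. 254.] 80 [275. 241.] 70 [275. 231.] 60 [275. 222.] 50 [275. 217.]
```

```bash
sed -i 's/>190)&(h\[...,2\]>130/>170)\&(h[...,2]>110/; s/\[4\]>40/[4]>12/' chk.py; python3 chk.py
python3 - <<'E'
from h import *
c=cam('wrist','w5.png')
cv2.imwrite('pics/w5c.png',cv2.resize(c['img'][130:310,190:370,::-1],None,fx=3.3,fy=3.3))
E
```

```text
TCP b [-0.0914 -0.0008  0.0926]
[([236, 243, 24, 3, 65], [246.6, 244.0]), ([296, 244, 12, 3, 33], [301.6, 244.9]), ([235, 253, 23, 6, 112], [246.2, 255.3]), ([298, 254, 11, 6, 49], [302.9, 256.2])]
110 [275. 283.] 100 [275. 267.] 90 [275. 253.] 80 [275. 240.] 70 [275. 229.] 60 [275. 221.] 50 [275. 215.]
```

View pics/w5c.png

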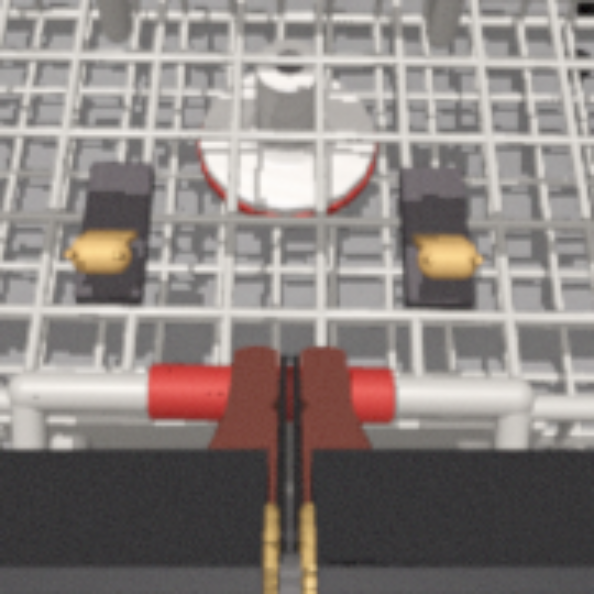

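The sleeve (rows about 240–256 of the full image) rides under the fingertips at about 88°, as planned. The clips are at full-image (220,206) and (325,208). I'll keep tracking the arc.

```bash
cat >> chk.py <<'E'
legs([(t(76),hb,45,5),(t(65),hb,45,5),(t(55),hb,45,5),(t(43.3),hb,45,5)],None,True)
E
python3 chk.py
```

```text
TCP b [-0.093  -0.0009  0.0914]
[([236, 239, 24, 4, 68], [247.3, 240.5]), ([296, 240, 12, 4, 29], [301.3, 241.7]), ([236, 249, 23, 6, 115], [246.5, 251.8]), ([297, 250, 12, 6, 56], [302.6, 252.9])]
110 [275. 279.] 100 [275. 264.] 90 [275. 249.] 80 [275. 237.] 70 [275. 226.] 60 [275. 218.] 50 [275. 212.] 
5 x {'rz': 0.001, 'x': 0.003, 'z': 0.003} mm/row 2 deg/row 0.2 [0.499, 0.052, 0.095] [0.504, 0.052, 0.095]
5 x {'x': 0.001, 'z': 0.002} mm/row 1 deg/row 0.0 [0.507, 0.052, 0.094] [0.51, 0.053, 0.093]
5 x {'x': 0.001, 'z': 0.003} mm/row 1 deg/row 0.0 [0.515, 0.053, 0.09] [0.519, 0.053, 0.089]
5 x {'z': 0.003} mm/row 1 deg/row 0.0 [0.522, 0.053, 0.085] [0.525, 0.053, 0.082]
```

```bash
python3 -m creep '[{"rx":0,"ry":0,"rz":0,"x":0.003,"y":0,"z":0.003,"fingers":0},{"rx":0,"ry":0,"rz":0,"x":0.003,"y":0,"z":0.003,"fingers":0},{"rx":0,"ry":0,"rz":0,"x":0.003,"y":0,"z":0.003,"fingers":0},{"rx":0,"ry":0,"rz":0,"x":0.003,"y":0,"z":0.003,"fingers":0},{"rx":0,"ry":0,"rz":0,"x":0.003,"y":0,"z":0.003,"fingers":0}]'
python3 -m creep '[{"rx":0,"ry":0,"rz":0,"x":0.002,"y":0,"z":0.003,"fingers":0},{"rx":0,"ry":0,"rz":0,"x":0.002,"y":0,"z":0.003,"fingers":0},{"rx":0,"ry":0,"rz":0,"x":0.001,"y":0,"z":0.003,"fingers":0},{"rx":0,"ry":0,"rz":0,"x":0.001,"y":0,"z":0.003,"fingers":0},{"rx":0,"ry":0,"rz":0,"x":0,"y":0,"z":0,"fingers":0}]'
python3 chk.py
```

```text
time_s: 40.85
position: [0.5023, 0.0521, 0.0936]
tcp_rot: [-0.007, 0.923, 0.036, 0.384]
wrist_force: [-1.1, 0.2, 0.4]
opening: 0.0007
grip_force: 0.2
time_s: 41.48
position: [0.5104, 0.0526, 0.0915]
tcp_rot: [-0.007, 0.922, 0.036, 0.385]
wrist_force: [-1.0, -0.8, -0.8]
opening: 0.0004
grip_force: 0.0
TCP b [-0.0741 -0.0008  0.0875]
[([268, 209, 12, 2, 13], [273.3, 209.7]), ([236, 240, 24, 5, 76], [246.9, 241.5]), ([296, 241, 12, 5, 46], [301.5, 242.6]), ([236, 250, 22, 6, 113], [246.4, 252.9]), ([297, 252, 12, 5, 49], [302.6, 254.0])]
110 [274. 313.] 100 [275. 296.] 90 [275. 280.] 80 [275. 265.] 70 [275. 253.] 60 [275. 243.] 50 [275. 236.] 
5 x {'rz': 0.001, 'x': -0.001, 'z': -0.003} mm/row 1 deg/row 0.2 [0.505, 0.052, 0.094] [0.502, 0.052, 0.096]
5 x {'x': 0.001, 'z': 0.003} mm/row 1 deg/row 0.0 [0.507, 0.052, 0.093] [0.51, 0.053, 0.091]
5 x {'x': 0.001, 'z': 0.003} mm/row 1 deg/row 0.0 [0.515, 0.053, 0.089] [0.519, 0.053, 0.087]
5 x {'z': 0.003} mm/row 1 deg/row 0.0 [0.523, 0.053, 0.083] [0.525, 0.053, 0.081]
```

```bash
python3 -m creep '[{"rx":0,"ry":0,"rz":0,"x":0.001,"y":0,"z":0.003,"fingers":0},{"rx":0,"ry":0,"rz":0,"x":0.001,"y":0,"z":0.003,"fingers":0},{"rx":0,"ry":0,"rz":0,"x":0.001,"y":0,"z":0.003,"fingers":0},{"rx":0,"ry":0,"rz":0,"x":0.001,"y":0,"z":0.003,"fingers":0},{"rx":0,"ry":0,"rz":0,"x":0.001,"y":0,"z":0.003,"fingers":0}]'
python3 -m creep '[{"rx":0,"ry":0,"rz":0,"x":0,"y":0,"z":0.003,"fingers":0},{"rx":0,"ry":0,"rz":0,"x":0,"y":0,"z":0.003,"fingers":0},{"rx":0,"ry":0,"rz":0,"x":0,"y":0,"z":0.002,"fingers":0},{"rx":0,"ry":0,"rz":0,"x":0,"y":0,"z":0.002,"fingers":0},{"rx":0,"ry":0,"rz":0,"x":0,"y":0,"z":0.002,"fingers":0}]'
python3 chk.py
```

```text
time_s: 42.15
position: [0.5183, 0.0531, 0.0873]
tcp_rot: [-0.007, 0.922, 0.036, 0.384]
wrist_force: [-8.6, -1.1, 12.1]
opening: 0.0006
grip_force: 7.2
time_s: 42.78
position: [0.5239, 0.0535, 0.0821]
tcp_rot: [-0.007, 0.922, 0.036, 0.385]
wrist_force: [-0.4, -0.3, 1.0]
opening: 0.0005
grip_force: 0.2
TCP b [-0.0605 -0.0007  0.0781]
[([236, 241, 24, 3, 45], [248.5, 241.5]), ([296, 242, 12, 6, 49], [302.0, 243.7]), ([236, 248, 23, 8, 129], [246.3, 252.5]), ([298, 252, 11, 5, 45], [302.5, 254.3])]
110 [274. 339.] 100 [274. 320.] 90 [275. 301.] 80 [275. 285.] 70 [275. 270.] 60 [275. 259.] 50 [275. 251.] 
5 x {'rz': 0.001, 'x': -0.002, 'z': -0.008} mm/row 4 deg/row 0.2 [0.511, 0.053, 0.09] [0.503, 0.052, 0.095]
5 x {'x': 0.001, 'z': 0.003} mm/row 1 deg/row 0.0 [0.508, 0.052, 0.092] [0.511, 0.053, 0.09]
5 x {'x': 0.001, 'z': 0.002} mm/row 1 deg/row 0.0 [0.515, 0.053, 0.089] [0.518, 0.053, 0.088]
5 x {'z': 0.004} mm/row 2 deg/row 0.0 [0.523, 0.053, 0.083] [0.526, 0.054, 0.08]
```

```bash
python3 -m creep '[{"rx":0,"ry":0,"rz":0,"x":0,"y":0,"z":0.002,"fingers":0},{"rx":0,"ry":0,"rz":0,"x":0,"y":0,"z":0.001,"fingers":0},{"rx":0,"ry":0,"rz":0,"x":0,"y":0,"z":0.001,"fingers":0},{"rx":0,"ry":0,"rz":0,"x":0,"y":0,"z":0.001,"fingers":0},{"rx":0,"ry":0,"rz":0,"x":0,"y":0,"z":0,"fingers":0}]'
```

```text
time_s: 43.45
position: [0.5254, 0.0535, 0.0805]
tcp_rot: [-0.007, 0.922, 0.036, 0.385]
wrist_force: [-5.8, 0.1, 8.8]
opening: 0.0003
grip_force: 5.3
```

```bash
python3 -m creep '[{"rx":0,"ry":0,"rz":0,"x":0,"y":0,"z":0.001,"fingers":0},{"rx":0,"ry":0,"rz":0,"x":0,"y":0,"z":0.001,"fingers":0},{"rx":0,"ry":0,"rz":0,"x":0,"y":0,"z":0,"fingers":0},{"rx":0,"ry":0,"rz":0,"x":0,"y":0,"z":0,"fingers":0},{"rx":0,"ry":0,"rz":0,"x":0,"y":0,"z":0,"fingers":0}]'
python3 chk.py | head -3
```

```text
time_s: 44.08
position: [0.5257, 0.0535, 0.0801]
tcp_rot: [-0.007, 0.922, 0.036, 0.385]
wrist_force: [-10.9, -0.8, 17.5]
opening: 0.0006
grip_force: 10.2
TCP b [-0.0587 -0.0007  0.0761]
[([236, 241, 24, 3, 54], [248.6, 241.9]), ([296, 242, 13, 6, 57], [302.3, 243.9]), ([235, 249, 23, 8, 134], [246.0, 253.4]), ([298, 252, 11, 6, 49], [302.8, 254.9])]
110 [274. 343.] 100 [274. 323.] 90 [275. 304.] 80 [275. 287.] 70 [275. 272.] 60 [275. 261.] 50 [275. 252.]
```

That is the hard stop: 20 N with the TCP at the predicted home point. I'll retreat and check.

```bash
python3 -m creep '[{"rx":0,"ry":0,"rz":0,"x":0,"y":0,"z":-0.01,"fingers":0},{"rx":0,"ry":0,"rz":0,"x":0,"y":0,"z":-0.04,"fingers":0},{"rx":0,"ry":0,"rz":0,"x":0,"y":0,"z":-0.05,"fingers":0},{"rx":0,"ry":0,"rz":0,"x":0,"y":0,"z":-0.05,"fingers":0},{"rx":0,"ry":0,"rz":0,"x":0,"y":0,"z":-0.02,"fingers":0}]'
python3 - <<'E'
from fk import *
import pickle
a0,b0=pickle.load(open('v0.pkl','rb'))
w,a,b=cam('wrist'),cam('top','end_top.png'),cam('side','end_side.png')
def comp(c,kind,box):
    h=cv2.cvtColor(c['img'],cv2.COLOR_RGB2HSV);H,S,V=cv2.split(h)
    m=(((H<8)|(H>172))&(S>150)&(V>100) if kind=='r' else (H>100)&(H<125)&(S>120)&(V>60)).astype(np.uint8)
    n,l,st,ce=cv2.connectedComponentsWithStats(m);x0,y0,x1,y1=box
    return [(st[i].tolist(),ce[i].round(1).tolist()) for i in range(1,n) if st[i][4]>10 and x0<ce[i][0]<x1 and y0<ce[i][1]<y1]
for an in(0,.1,.2):
    t=np.arctan2(.033,.035)+an;p=W([-.09+.0481*np.cos(t),0,.041+.0481*np.sin(t)])
    print('hook',an,[proj(c,p).round(1).tolist() for c in(w,a,b)])
for an in(0,.05):
    t=np.arctan2(.038,.06)+an*1;p=W([.08-.071*np.cos(t),0,.061+.071*np.sin(t)]);print('handle',an,[proj(c,p).round(1).tolist() for c in(w,a,b)])
print('w r',comp(w,'r',(200,100,350,300)));print('w b',comp(w,'b',(200,60,350,250)))
print('t b',comp(a,'b',(240,140,310,200)));print('s r',comp(b,'r',(260,200,300,240)),'s b',comp(b,'b',(270,180,330,240)))
d=cv2.absdiff(a0['img'],a['img']).max(2);m=(cv2.GaussianBlur(d,(5,5),0)>30).astype(np.uint8)
n,l,st,ce=cv2.connectedComponentsWithStats(m);print('changed',[st[i].tolist() for i in range(1,n) if st[i][4]>25])
E
```

```text
time_s: 44.75
position: [0.4533, 0.0494, 0.1519]
tcp_rot: [-0.008, 0.922, 0.036, 0.385]
wrist_force: [-0.7, 0.5, 0.1]
opening: 0.0002
grip_force: 0.0
hook 0 [[275.9, 204.0], [276.2, 196.9], [287.6, 225.3]]
hook 0.1 [[275.9, 205.4], [276.3, 197.9], [286.8, 225.0]]
hook 0.2 [[275.9, 207.4], [276.3, 199.0], [286.0, 224.8]]
handle 0 [[277.0, 121.6], [274.2, 172.0], [304.6, 212.2]]
handle 0.05 [[277.1, 117.7], [274.1, 171.2], [305.1, 211.3]]
w r [([251, 199, 47, 11, 448], [273.9, 204.4])]
w b [([241, 113, 70, 14, 840], [275.4, 119.8])]
t b [([264, 169, 20, 5, 72], [273.6, 171.2])]
s r [([284, 221, 6, 7, 15], [286.7, 223.9])] s b [([299, 206, 11, 10, 33], [304.1, 210.8])]
changed [[236, 144, 78, 44, 1772], [296, 178, 11, 8, 41], [246, 183, 20, 7, 66], [99, 192, 242, 228, 20760], [244, 198, 10, 7, 32], [396, 199, 18, 18, 252], [0, 298, 102, 122, 7359]]
```

Run:
```python
from station import bot
print(bot.hand_in())
```

```text
the job is handed in; nothing more can be done
None
```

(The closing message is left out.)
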